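# Mount a casting on the leaning spray stand and lock it

## Robot

A 6-joint arm with a two-finger parallel gripper is mounted at the origin on a cart in front of the work surface, level with it; the furniture and walls round the work are solid. World frame = base frame: x ahead of the robot, y to its left, z up, the work surface at z = 0. Lengths are in mm, angles in rad, forces in N, time in s.
With the tool pointing down it reaches from about 250 to 800 mm from the base axis. Payload 8.5 kg.
Tool frame: the origin (TCP) lies at the very end of the fingers, on their centre line; the grasp point (between the pads) lies 19 mm behind it (manip.tcp_to_grasp is the z of the grasp point in the tool frame, in mm); z points along the fingers, y is the line along which they close (so a half turn about z gives the same grasp; the last joint's range is limited). The gripper opens to 85 mm and grips with 20 to 120 N. Pads are 22 mm wide; open, the fingers measure 114 mm over their backs; the gripper's body (76 mm by 85 mm) begins 54 mm behind the grasp point. The pads swing forward as they close: fully open they stand 13 mm farther back than shut.
Start: joints at [-1.284, 0.238, -0.013, 1.319, 0, 1.571], TCP at [148.5, -503.514, 231.276] pointing down, gripper open.
Joint ranges: [-2.66, 2.66], [-1.03, 1.9], [-1.14, 1.46], [-1.82, 2.27], [-1.45, 1.34], [-3.14, 3.14]. Speed limits (rad/s): [2.22, 2.22, 2.79, 3.14, 3.14, 3.14].

## Interface

Orientations are given as a unit quaternion [x, y, z, w].
In Python, from cell import observe, eyes, job, manip gives the robot as it stands.
- The arm moves only by the tool step_arm, never from a script. Its arguments are lists of equal length, an entry for each row: "fingers": the finger opening in mm, from 0 to 85.4; "translation": the shift along the world's x, y, z each as a share of 10 cm, from -1 to 1, a list of three; "turn": the turn, a rotation vector about the world's x, y, z each as a share of pi rad, from -1 to 1, a list of three. In form: {"fingers": [fingers, ...], "translation": [[tx, ty, tz], ...], "turn": [[ax, ay, az], ...]}. A call has 1 to 5 rows; each row is the pose to reach, as a shift and turn from the pose commanded when the call began, turning the shorter way round; what a row does not reach only later rows make up. A row lasts 1/8 s, in which the tool goes at most 62.5 mm and 10.7 degrees, less where a joint would pass 70% of its speed; a pose out of reach is approached as far as the arm can. A call with a number of a shift or a turn outside -1 to 1 is refused whole. A call with a gripper value outside its range is refused whole. The fingers move at their own pace and stop on an object; "newtons" is the grip in N (left out, the last holds). Time passes only in rows, so rows that repeat a pose let the fingers close. It gives the time, the measured TCP pose, the force, the opening and the grip force at its end, in the units of the state.
- observe(): the state, without advancing time (a new reading comes with each control period).
- eyes.camera(name): name is "scene" or "top" or "wrist"; returns a dict with "img" (480x640x3 uint8, blue, green, red), "camera_matrix" (3x3 intrinsics, pixels), "R" (3x3) and "t" (3): a world point X has camera coordinates R X + t. Camera axes: x right, y down, z forward; pixel columns grow to the right and rows downward; lengths in mm; the calibration is good to about 2 mm. A picture is of the moment at which its call begins. There is no depth.
- job.hand_in(): hands the job in; it is judged then, once.
The state is a dict: "t": time; "qpos": joint angles; "joint_velocities": joint speeds; "joint_torque": joint torques, N m; "eef_pos": TCP position; "orientation": TCP orientation; "contact_force": force on the tool from outside, world axes, zero at the start; "moment": the same for the moment, N m; "gripper_width": finger opening in mm; "finger_force": force on a finger pad.
Only numpy, scipy, OpenCV 4.12 (cv2) and the standard library are available. Lean on these libraries where they do the work, as an engineer would, in place of code of your own. Each camera call takes 0.05 s, during which the arm holds its last target. There are 200 camera calls.

## Task

Lift the casting on its mandrel out of the waiting rack and slide the mandrel's square shank into the leaning socket of the spray stand until its flange sits on the socket's mouth. Then push the red-handled lock pin through the cross holes of socket and shank, right up to its shoulder, so that the casting cannot come out while it is sprayed. Leave the paint tin, the two cups and the pigment pot where they stand.

Things in the scene. Friction and masses are not known exactly. Their poses are not given: they have to be found in the camera images.
- mandrel: Bark-textured brown-black casting (60 mm round) fixed on a steel mandrel, upright in the rack; 0.36 kg. Origin: centre of the underside of the 54 mm round flange; z up through flange (8 mm) and casting (z 8 to 130 mm). Below it a 22 mm square shank, sides along x and y, 80 mm long, last 10 mm tapered; 13 mm cross holes along x and y 40.5 mm below the flange, so any quarter turn fits.
- rack: Plywood waiting rack, 164 x 80 x 100 mm (x, y, z), fixed; origin: centre of its underside. Two 26 mm square holes in its 16 mm top board at x = -42 and +42 mm, the mandrel hanging in the one at x = -42 mm with its flange on the board.
- stand: Spray stand, fixed: grey foot plate (x from -72 to 52 mm, y from -48 to 48 mm, 10 mm thick) carrying a square steel socket tube that leans 30 degrees towards the stand's -x side. Origin: on the table, z up.
- socket: The stand's leaning square tube. Origin: centre of its open mouth; z points out of the mouth along the tube, 30 deg from vertical; y is level, along the cross holes. Bore 24.4 mm square, sides along x and y, 92 mm deep, 2 mm chamfer; mouth collar 46 mm square, 8 mm thick; tube below it 32.4 mm square outside.
- socket_hole (a point): Point on the tube's axis at the cross holes, 40.5 mm below the mouth, about 73 mm above the table. The round cross holes (12 mm) go through the two tube walls along the socket's y axis; their outer edges are 16.2 mm either side of this point. The pin may enter from either side.
- lock_pin: Lock pin lying on the table: steel pin 9 mm thick, 45 mm long (last 8 mm a cone), shoulder and 18 x 18 mm square red handle with black bands. Origin: on the axis at the shoulder face that meets the socket; x points to the tip: pin x 0 to 45 mm, shoulder and handle x -66 to 0 mm; y, z across the handle's flats. 0.08 kg.
- pin_mid (a point): Point on the pin's axis, 16.2 mm in front of the shoulder face; it coincides with socket_hole when the pin is fully home, from either side.
- paint_tin: Lacquer tin with a brown and white label, 68 mm across, 77 mm high; origin at its underside. To be left alone.
- mixing_cup: White plastic mixing cup with ochre in it, 70 mm across, 82 mm high; origin at its underside. To be left alone.
- pigment_pot: Black pigment pot, 63 mm across, 70 mm high; origin at its underside. To be left alone.
- viscosity_cup: Grey alloy flow cup, 56 mm across, 53 mm high; origin at its underside. To be left alone.

How it is judged (in metres and radians):
On the way:
1. the mandrel sits fully home in the socket (distance between mandrel and socket below 0.006 m and angle between the z axis of mandrel and the z axis of socket, either way round below 0.1 rad), for 0.2 s.
At the end, for the whole second after the job is handed in: Mandrel in the socket, flange on its mouth (within 6 mm, axis within 0.1 rad); lock pin through the cross holes from either side, shoulder against the socket (pin_mid within 8 mm of socket_hole, axis within 0.2 rad of the holes'); both at rest; tin, cups and pot within 30 mm of their starts (all of step 1 and distance between pin_mid and socket_hole below 0.008 m and angle between the x axis of lock_pin and the y axis of socket, either way round below 0.2 rad and linear speed of each of mandrel, lock_pin below 0.02 m/s); the robot touches nothing.
It fails at once if the paint tin, mixing cup, pigment pot or viscosity cup is moved by more than 30 mm (distance of any of paint_tin, mixing_cup, pigment_pot, viscosity_cup from where it was at the start of the episode above 0.03 m).
It also fails if it takes over 67 s, if anything falls off the work surface, if the arm or the gripper's body presses on something with over 40 N, if the wrist force passes 120 N, or if a joint passes its speed limit or range.

## Working session

There is one attempt and no reset: what is moved stays moved. The work goes in short steps, Python scripts to look and compute and a tool call to move; the robot and the scene stay as the last step left them, time stands still between calls to the robot, and variables do not carry over. Pictures are saved under pics/ and viewed, at most 10 in all, crops included, and the job is handed in when it is done.

Besides the shell and the picture viewer there is one more tool, called after ">>>" as a command line: name --argument value ..., lists and objects as JSON in quotes. step_arm: Moves the arm, as the interface text tells. Shift numbers are shares of 10 cm and turn numbers shares of pi rad, none past 1 either way. Its arguments: {"type":"object","properties":{"fingers":{"type":"array"},"translation":{"type":"array"},"turn":{"type":"array"},"newtons":{"type":"number"}},"required":["fingers","translation","turn"]}

```bash
mkdir -p pics; ls; cat > h.py <<'E'
import numpy as np, cv2
from cell import observe, eyes, job, manip
from scipy.spatial.transform import Rotation as Rn
def snap(name,fn):
    c=eyes.camera(name); cv2.imwrite('pics/%s.png'%fn,c['img']); np.savez('pics/%s.npz'%fn,K=c['camera_matrix'],R=c['R'],t=c['t']); return c
def load(fn):
    d=np.load('pics/%s.npz'%fn); return {'img':cv2.imread('pics/%s.png'%fn),'camera_matrix':d['K'],'R':d['R'],'t':d['t']}
def ray(c,p):
    R,t,K=map(np.array,(c['R'],c['t'],c['camera_matrix']))
    d=R.T@np.linalg.solve(K,[p[0],p[1],1.]); return -R.T@t,d/np.linalg.norm(d)
def plane(c,p,z):
    o,d=ray(c,p); return o+d*(z-o[2])/d[2]
def tri(*cp):
    A=np.zeros((3,3));b=np.zeros(3);L=[ray(c,p) for c,p in cp]
    for o,d in L:
        M=np.eye(3)-np.outer(d,d);A+=M;b+=M@o
    X=np.linalg.solve(A,b); return X,[round(float(np.linalg.norm((np.eye(3)-np.outer(d,d))@(X-o))),1) for o,d in L]
def proj(c,X):
    x=np.array(c['camera_matrix'])@(np.array(c['R'])@np.array(X,float)+np.array(c['t'])); return x[:2]/x[2]
E
python3 - <<'E'
from h import *
for n in ('scene','top','wrist'):
    c=snap(n,n+'0'); print(n,-np.array(c['R']).T@c['t'],np.array(c['R'])[2].round(2))
s=observe(); print(s['t'],s['eef_pos'],s['orientation'],manip.tcp_to_grasp)
E
```

```text
pics
scene [-215.58837434  668.11900861  881.434422  ] [ 0.6  -0.46 -0.66]
top [436.18348945 115.89447016 927.5374393 ] [ 0.07  0.02 -1.  ]
wrist [ 218.1960634  -483.14538856  373.34863865] [-0.27 -0.08 -0.96]
0.15 [ 148.43124489 -503.25815666  230.83253163] [ 9.89734875e-01  1.42914619e-01 -7.34435073e-05 -5.33461078e-04] -18.700000000000003
```

View pics/scene0.png

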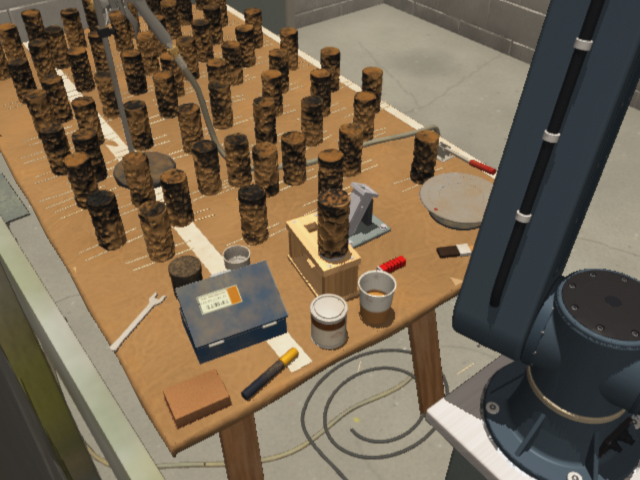

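View pics/top0.png

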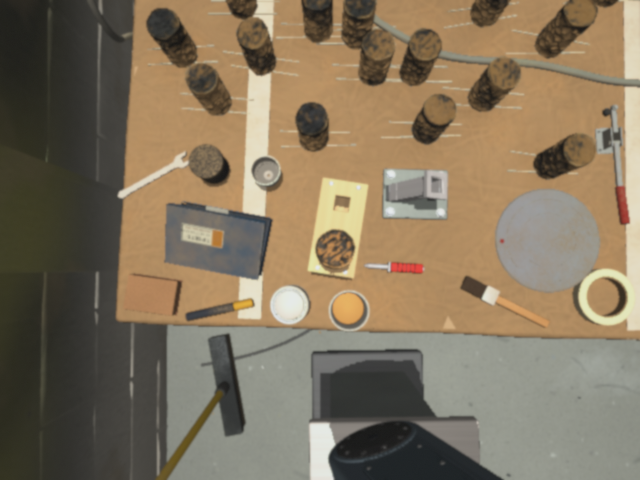

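The scene view shows the casting in the rack at (333,220), the pin at (395,264) and the stand at (365,215). The top view shows the casting at (335,250), the rack's free hole at (342,202), the stand plate at (415,194) with its mouth at about (435,184), and the pin from (367,266) to (424,268). I'll make coarse positions from the top view and then take closer wrist views.

```bash
python3 - <<'E'
from h import *
c=load('top0')
for n,p,z in [('tip',(367,266),9),('pinend',(424,268),9),('hole',(342,202),100),('cast',(335,247),230),('mouth',(435,184),108),('pl1',(384,170),10),('pl2',(447,170),10),('pl3',(447,219),10),('pl4',(383,219),10),('rk1',(323,178),100),('rk2',(368,184),100),('rk3',(353,279),100),('rk4',(308,272),100)]:
    print(n,plane(c,p,z).round(0))
im=c['img'][165:290,295:455]; cv2.imwrite('pics/topc.png',cv2.resize(im,None,fx=4.7,fy=4.7,interpolation=cv2.INTER_CUBIC))
E
```

```text
tip [442.  43.   9.]
pinend [436. -65.   9.]
hole [553.  90. 100.]
cast [469. 106. 230.]
mouth [580. -70. 108.]
pl1 [627.   5.  10.]
pl2 [ 624. -116.   10.]
pl3 [ 529. -112.   10.]
pl4 [532.  10.  10.]
rk1 [596. 123. 100.]
rk2 [584.  45. 100.]
rk3 [420.  75. 100.]
rk4 [433. 152. 100.]
```

View pics/topc.png

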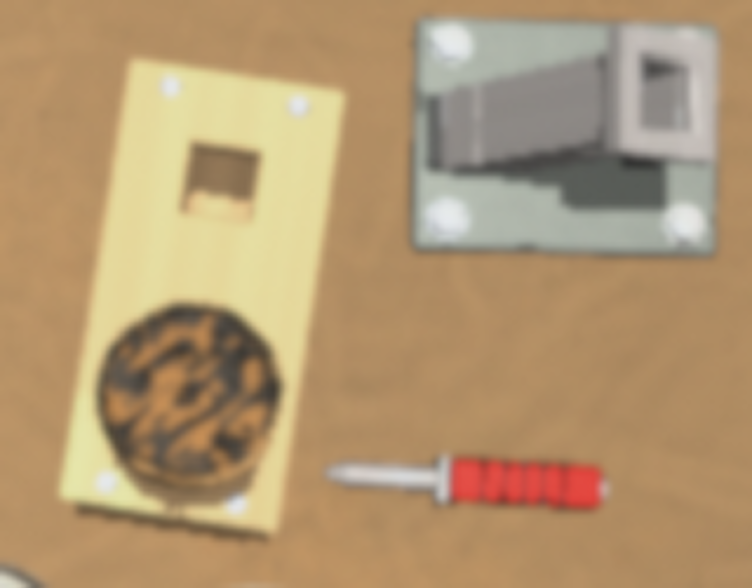

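Seen closer, the rack is yawed about -10° with the casting at its near end. The socket mouth is at (665,90) in the crop, so the tube leans towards world -y, and the pin's tip points to world +y. Next I'll move the wrist camera over the work.

>>> step_arm --fingers '[85,85,85]' --translation '[[0.35,0.45,0.3],[0.7,0.9,0.6],[0.7,0.9,0.6]]' --turn '[[0,0,0],[0,0,0],[0,0,0]]'

```text
t: 0.52
eef_pos: [220.2, -412.0, 293.4]
orientation: [0.99, 0.145, 0.001, 0.001]
contact_force: [0.9, 0.1, 0.4]
gripper_width: 85.2
finger_force: 0.0
```

>>> step_arm --fingers '[85,85,85]' --translation '[[0.35,0.45,0.3],[0.7,0.9,0.6],[0.7,0.9,0.6]]' --turn '[[0,0,0],[0,0,0],[0,0,0]]'

```text
t: 0.9
eef_pos: [290.2, -322.3, 352.7]
orientation: [0.989, 0.145, 0.001, 0.001]
contact_force: [0.4, -1.1, 0.7]
gripper_width: 84.9
finger_force: 0.0
```

>>> step_arm --fingers '[85,85,85]' --translation '[[0.35,0.45,0.2],[0.7,0.9,0.4],[0.7,0.9,0.4]]' --turn '[[0,0,0],[0,0,0],[0,0,0]]'

```text
t: 1.27
eef_pos: [360.3, -232.2, 391.4]
orientation: [0.989, 0.145, 0.0, 0.0]
contact_force: [0.2, 0.6, -1.2]
gripper_width: 85.1
finger_force: 0.0
```

>>> step_arm --fingers '[85,85,85]' --translation '[[0.35,0.45,0],[0.7,0.9,0],[0.7,0.9,0]]' --turn '[[0,0,0],[0,0,0],[0,0,0]]'

```text
t: 1.65
eef_pos: [429.8, -142.6, 389.6]
orientation: [0.99, 0.144, -0.001, -0.001]
contact_force: [0.0, -0.1, -0.2]
gripper_width: 85.2
finger_force: 0.0
```

>>> step_arm --fingers '[85,85,85,85]' --translation '[[0.35,0.45,0],[0.7,0.9,0],[0.7,0.9,0],[0.7,0.9,0]]' --turn '[[0,0,0],[0,0,0],[0,0,0],[0,0,0]]'

```text
t: 2.15
eef_pos: [498.0, -55.2, 390.5]
orientation: [0.99, 0.142, -0.001, 0.0]
contact_force: [0.5, 0.2, 0.6]
gripper_width: 85.1
finger_force: 0.0
```

```bash
python3 - <<'E'
from h import *
s=observe(); print(s['t'],s['eef_pos'],s['joint_velocities'])
c=snap('wrist','w1'); print(-np.array(c['R']).T@c['t'],np.array(c['R']).round(2))
E
```

```text
2.15 [498.00632587 -55.19461811 390.50773069] [-0.0151172  -0.01866572 -0.00265987  0.00142353  0.00157731  0.00712846]
[568.01184661 -34.96041023 532.97985542] [[ 0.28 -0.96 -0.  ]
 [-0.92 -0.27  0.29]
 [-0.28 -0.08 -0.96]]
```

View pics/w1.png

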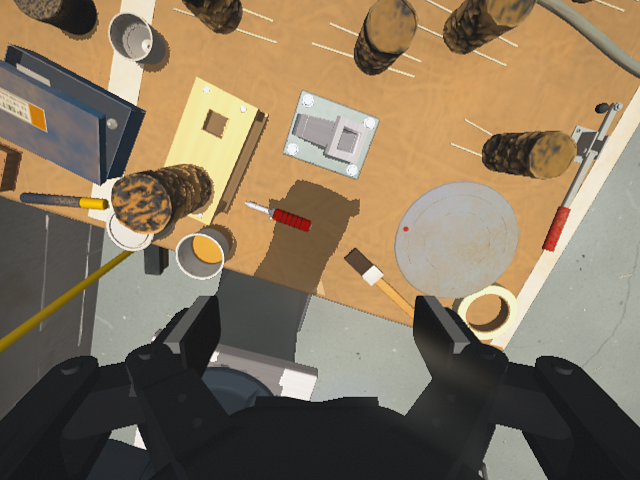

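The wrist view shows everything: the casting top at (142,203), the rack hole at (214,122), the socket mouth at (348,141), and the pin with its tip at (247,204) and end at (310,224). I'll take a second, nearer view.

>>> step_arm --fingers '[85,85,85,85]' --translation '[[0.2,0.4,-0.4],[0.4,0.8,-0.8],[0.4,0.8,-0.8],[0.4,0.8,-0.8]]' --turn '[[0,0,0],[0,0,0],[0,0,0],[0,0,0]]'

```text
t: 2.7
eef_pos: [538.1, 25.0, 312.0]
orientation: [0.99, 0.142, 0.0, 0.0]
contact_force: [0.2, -0.2, 0.6]
gripper_width: 85.0
finger_force: 0.0
```

```bash
python3 - <<'E'
from h import *
s=observe(); print(s['t'],s['eef_pos'])
c=snap('wrist','w2'); c1=load('w1')
def P(X): return proj(c,X).round(0)
print('mouth',P([580,-70,108]),'hole',P([553,90,100]),'tip',P([442,43,9]),'cast',P([469,106,230]))
a=cv2.resize(c1['img'][70:240,100:390],None,fx=2.7,fy=2.7,interpolation=cv2.INTER_CUBIC)
cv2.imwrite('pics/w1c.png',a)
cv2.imwrite('pics/w2c.png',cv2.resize(c['img'][0:300],None,fx=1.25,fy=1.25,interpolation=cv2.INTER_CUBIC))
E
```

```text
2.7 [538.05827925  24.9794828  311.9877398 ]
mouth [414. 199.] hole [261. 180.] tip [285. 257.] cast [186. 302.]
```

View pics/w2c.png

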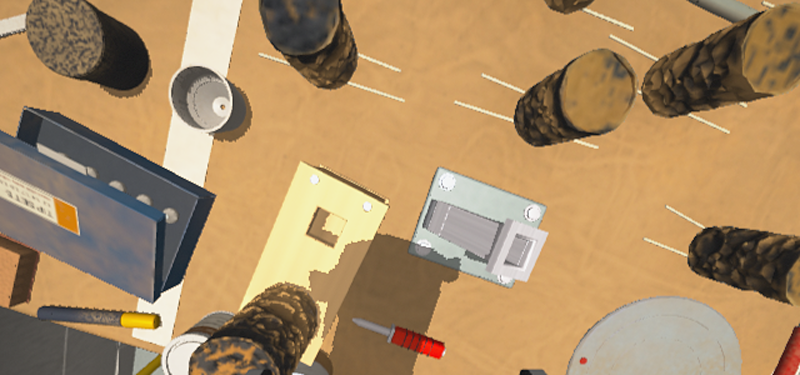

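View pics/w1c.png

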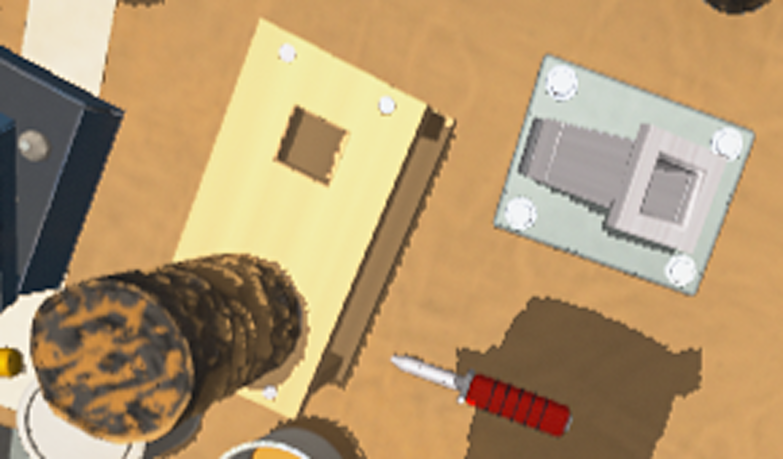

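The nearer crop (scale 1.25) shows the collar corners at about (503,218), (548,232), (530,282) and (488,268), the bore centre at (520,249) and the rack hole at (326,226). The casting top overlaps at (235,360) and the pin lies from (353,320) to (445,349). I'll triangulate these between the two wrist views.

```bash
python3 - <<'E'
from h import *
c1,c2,ct=load('w1'),load('w2'),load('top0')
A={'colTL':[(643,124),(503,218)],'colBR':[(688,253),(530,282)],'colBL':[(607,222),(488,268)],'colTR':[(727,150),(548,232)],
'plTL':[(546,55),(437,167)],'plBR':[(695,295),(513,288)],'plBL':[(494,226),(408,253)],'plTR':[(753,130),(546,204)],
'h1':[(297,105),(320,204)],'h2':[(350,127),(348,218)],'h3':[(330,185),(333,247)],'h4':[(276,158),(305,233)],
'tip':[(393,358),(353,321)],'end':[(567,424),(443,350)],'shoulder':[(463,388),(392,335)]}
sp=lambda c,p,w=2: cv2.cornerSubPix(cv2.cvtColor(c['img'],cv2.COLOR_BGR2GRAY),np.array([[p]],np.float32),(w,w),(-1,-1),(3,30,.01))[0,0]
X={}
for n,(a,b) in A.items():
    a=np.array(a)/2.7+[100,70]-.3;b=np.array(b)/1.25-.1
    a2,b2=(sp(c1,a,3),sp(c2,b,3)) if n[0] in 'cph' else (a,b)
    if np.hypot(*(a2-a))>3:a2=a
    if np.hypot(*(b2-b))>3:b2=b
    X[n],r=tri((c1,a2),(c2,b2)); print(n,X[n].round(1),r,(a2-a).round(1),(b2-b).round(1),'table9',plane(c2,b2,9).round(0) if n in('tip','end','shoulder') else '')
m=sum(X[k] for k in('colTL','colBR','colBL','colTR'))/4;print('mouth',m)
print('hole',sum(X[k] for k in('h1','h2','h3','h4'))/4)
# rack yaw, plate yaw
for a,b in [('plTL','plTR'),('plBL','plBR'),('plBL','plTL'),('plBR','plTR'),('colTL','colTR'),('colBL','colBR'),('colBL','colTL'),('colBR','colTR'),('h4','h1'),('h3','h2'),('h1','h2'),('h4','h3')]:
    d=X[b]-X[a];print(a,b,round(float(np.linalg.norm(d)),1),round(float(np.degrees(np.arctan2(d[1],d[0]))),1))
# red handle by mask
for c,nm in ((c1,'w1'),(c2,'w2'),(ct,'top')):
    h=cv2.cvtColor(c['img'],cv2.COLOR_BGR2HSV); M=cv2.inRange(h,(0,150,60),(8,255,255))|cv2.inRange(h,(172,150,60),(180,255,255))
    e=proj(c,[439,-30,9]); Y,Xx=np.nonzero(M); k=np.hypot(Xx-e[0],Y-e[1])<45; r=cv2.minAreaRect(np.c_[Xx[k],Y[k]].astype(np.float32)); print(nm,r,k.sum(),plane(c,r[0],9).round(1))
E
```

```text
colTL [602.  -52.7  99. ] [1.8, 1.8] [ 1.1 -0.6] [-0.  0.] table9 
colBR [555.4 -88.9 112.2] [1.3, 1.3] [-0. -0.] [-0.  0.] table9 
colBL [559.9 -47.1 125.5] [0.1, 0.1] [-0.3 -2.4] [-0.  0.] table9 
colTR [601.1 -91.4 105.4] [1.2, 1.2] [-0. -0.] [0.2 0.3] table9 
plTL [628.4   4.3   4.2] [0.0, 0.0] [0.4 0.5] [1.5 0.1] table9 
plBR [ 532.7 -106.2   30.9] [0.6, 0.6] [-2.  -1.5] [-0.  0.] table9 
plBL [535.2   8.9   2.4] [0.5, 0.5] [ 0.9 -1.1] [ 0.1 -1.2] table9 
plTR [ 621.7 -115.6    8.5] [0.2, 0.2] [-0.3  1.6] [-0.4  2.4] table9 
h1 [566.2 100.6 100. ] [0.0, 0.0] [-0.4 -0.2] [-1.7  1.5] table9 
h2 [562.2  73.6 108.6] [0.3, 0.3] [-1.   1.4] [-0.8  2. ] table9 
h3 [535.6  79.9  98.6] [0.2, 0.2] [-0.5  0.2] [0.2 0.4] table9 
h4 [540.3 105.9  98.7] [0.0, 0.0] [-0.5  0.4] [0.1 0.5] table9 
tip [445.3  46.3  17.3] [0.8, 0.8] [0. 0.] [0. 0.] table9 [442.  47.   9.]
end [433.7 -63.6   4.1] [0.9, 0.9] [0. 0.] [0. 0.] table9 [436. -63.   9.]
shoulder [442.3   1.3  23.2] [0.9, 0.9] [0. 0.] [0. 0.] table9 [438.  -1.   9.]
mouth [579.56718317 -70.02329827 110.51871779]
hole [551.07045538  90.01465221 101.46167094]
plTL plTR 120.1 -93.2
plBL plBR 118.6 -91.2
plBL plTL 93.4 -2.8
plBR plTR 92.2 -6.0
colTL colTR 39.2 -91.3
colBL colBR 44.1 -96.1
colBL colTL 50.1 -7.6
colBR colTR 46.3 -3.2
h4 h1 26.5 -11.6
h3 h2 29.0 -13.2
h1 h2 28.6 -98.5
h4 h3 26.5 -100.2
w1 ((291.4765319824219, 219.71353149414062), (38.13511657714844, 12.468585968017578), 20.323135375976562) 443 [437.1 -31.2   9. ]
w2 ((334.290771484375, 273.9261474609375), (42.43456268310547, 13.86750316619873), 19.44003677368164) 557 [437.1 -32.1   9. ]
top ((406.9766845703125, 267.3735656738281), (30.44060516357422, 9.107230186462402), 3.5763344764709473) 271 [438.3 -33.    9. ]
```

```bash
python3 - <<'E'
from h import *
c1,c2,ct=load('w1'),load('w2'),load('top0')
print(observe()['qpos'], observe()['eef_pos'])
pts={'w1':[np.array(p)/2.7+[100,70]-.3 for p in [(643,124),(727,145),(688,253),(607,222)]],
'w2':[np.array(p)/1.25-.1 for p in [(503,218),(548,232),(530,282),(488,268)]],
'top':[np.array(p)/4.7+[295,165]-.4 for p in [(615,24),(717,29),(713,162),(610,153)]]}
for z0 in (108,110):
  for k,c in (('w1',c1),('w2',c2),('top',ct)):
    Q=[plane(c,p,z0+dz) for p,dz in zip(pts[k],(11.5,-11.5,-11.5,11.5))]; print(z0,k,np.mean(Q,0).round(1),np.linalg.norm(Q[0]-Q[3]).round(1),np.linalg.norm(Q[0]-Q[1]).round(1), np.degrees(np.arctan2(*(Q[0]-Q[3]+Q[1]-Q[2])[1::-1])).round(1))
# casting top
for k,c,p in (('w1',c1,np.array((112,358))/2.7+[100,70]),('top',ct,np.array((190,395))/4.7+[295,165])): print('cast',k,plane(c,p,230).round(1))
Xc,r=tri((c1,np.array((112,358))/2.7+[100,70]),(ct,np.array((190,388))/4.7+[295,165]));print(Xc,r)
E
```

```text
[ 4.63771672e-02  2.49500437e-01  2.07514576e-01  1.52729177e+00
 -3.20710221e-04  2.90281267e+00] [538.33926436  24.88606547 312.52473281]
108 w1 [579.1 -70.6 108. ] 43.9 47.0 -3.1
108 w2 [578.5 -71.2 108. ] 41.8 52.9 2.6
108 top [579.6 -71.2 108. ] 47.0 48.3 -4.0
110 w1 [579.1 -70.5 110. ] 43.7 46.9 -3.1
110 w2 [578.7 -70.5 110. ] 41.5 52.7 2.6
110 top [579.3 -70.7 110. ] 46.9 48.2 -4.0
cast w1 [469.  104.5 230. ]
cast top [466.4 105.5 230. ]
[468.52194417 105.37402207 228.21647173] [0.1, 0.1]
```

>>> step_arm --fingers '[85,85,85]' --translation '[[-0.4,0.4,0],[-0.7,0.8,0],[-0.7,0.8,0]]' --turn '[[0,0,0],[0,0,0],[0,0,0]]'

```text
t: 3.12
eef_pos: [467.1, 107.0, 313.4]
orientation: [0.99, 0.144, 0.002, -0.0]
contact_force: [-0.7, -0.1, -0.2]
gripper_width: 84.9
finger_force: 0.0
```

```bash
python3 - <<'E'
from h import *
s=observe();print(s['eef_pos'],s['qpos'])
c=snap('wrist','w3'); snap('scene','s3'); snap('top','t3')
print(proj(c,[469,105,230]))
E
```

```text
[467.09931408 106.96438289 313.36570298] [2.24921604e-01 1.41672106e-01 7.15985957e-02 1.49760505e+00
 3.03089190e-04 3.07848604e+00]
[319.3799397  244.70369964]
```

>>> step_arm --fingers '[85,85,85]' --translation '[[0,-0.01,-0.35],[0,-0.015,-0.7],[0,-0.015,-0.7]]' --turn '[[0,0,0.056],[0,0,0.056],[0,0,0.056]]'

```text
t: 3.65
eef_pos: [467.8, 103.5, 239.7]
orientation: [0.974, 0.228, -0.002, 0.0]
contact_force: [0.0, -0.7, 0.5]
gripper_width: 85.3
finger_force: 0.0
```

>>> step_arm --fingers '[85,85,85]' --translation '[[0,0,-0.35],[0,0,-0.69],[0,0,-0.69]]' --turn '[[0,0,0],[0,0,0],[0,0,0]]'

```text
t: 4.03
eef_pos: [468.2, 104.2, 172.0]
orientation: [0.973, 0.229, -0.001, -0.0]
contact_force: [0.3, -0.2, 1.1]
gripper_width: 85.1
finger_force: 0.0
```

>>> step_arm --fingers '[50,50,50,50,50]' --translation '[[0,0,0],[0,0,0],[0,0,0],[0,0,0],[0,0,0]]' --turn '[[0,0,0],[0,0,0],[0,0,0],[0,0,0],[0,0,0]]' --newtons 50

```text
t: 4.65
eef_pos: [469.7, 105.6, 174.6]
orientation: [0.973, 0.229, 0.002, -0.0]
contact_force: [-2.3, 2.9, 6.9]
gripper_width: 57.6
finger_force: 50.1
```

>>> step_arm --fingers '[50,50,50,50]' --translation '[[0,0,0.2],[0,0,0.5],[0,0,1.0],[0,0,1.0]]' --turn '[[0,0,0],[0,0,0],[0,0,0],[0,0,0]]'

```text
t: 5.15
eef_pos: [470.4, 105.4, 276.6]
orientation: [0.973, 0.229, 0.004, 0.0]
contact_force: [0.9, -0.5, -4.1]
gripper_width: 57.3
finger_force: 56.1
```

>>> step_arm --fingers '[50,50,50,50]' --translation '[[0,0,0.4],[0,0,0.4],[0,0,0.4],[0,0,0.4]]' --turn '[[0,0,0],[0,0,0],[0,0,0],[0,0,0]]'

```text
t: 5.65
eef_pos: [467.9, 104.9, 310.9]
orientation: [0.973, 0.229, -0.001, -0.0]
contact_force: [0.3, -0.5, -3.7]
gripper_width: 57.7
finger_force: 56.1
```

```bash
python3 - <<'E'
from h import *
s=observe();print(s['t'],s['eef_pos'],s['orientation'],s['contact_force'],s['gripper_width'])
c=snap('scene','s4'); snap('top','t4'); snap('wrist','w4')
p=proj(c,[469,105,250]).round().astype(int);print(p)
x,y=p; a=c['img'][max(0,y-75):y+75,x-75:x+75]; print(max(0,y-75),x-75)
cv2.imwrite('pics/s4c.png',cv2.resize(a,None,fx=4,fy=4,interpolation=cv2.INTER_CUBIC))
E
```

```text
5.65 [467.93500913 104.86331834 310.94622138] [ 9.73355105e-01  2.29300255e-01 -1.10743869e-03 -7.48567174e-05] [ 0.25498624 -0.49123038 -3.73997921] 57.6549325901831
[333 187]
112 258
```

View pics/s4c.png

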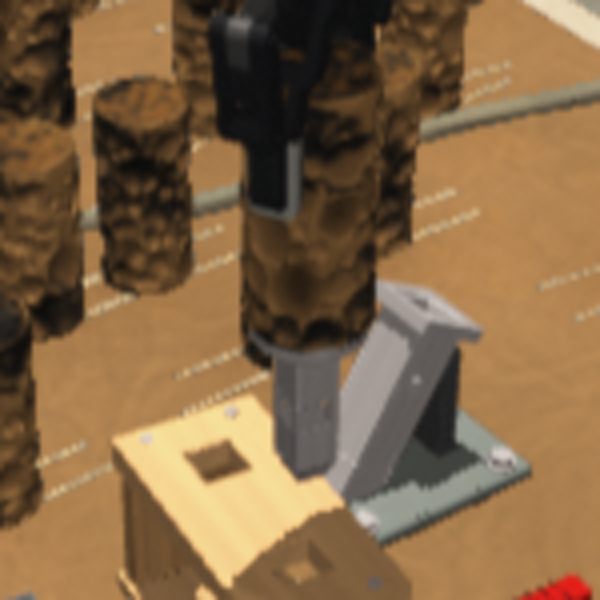

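The crop (scale 4, offset (258,112)) shows the casting held with its shank clear of the rack. The shank's left edge is at x≈275, its middle edge at about 305 and its right edge at 337, around y≈420. I'll estimate the shank yaw from those edges.

```bash
python3 - <<'E'
from h import *
c=load('s4'); g=cv2.cvtColor(c['img'],cv2.COLOR_BGR2GRAY)
for y in (206,210,213,217,221): print(y,g[y,320:350])
ctr=np.array([468.5,105])
for psi in (-20,-15,-10,-5,0):
    r=Rn.from_euler('z',psi,degrees=True).as_matrix()
    P=[proj(c,np.r_[ctr,190]+r@np.array([a*11,b*11,0])) for a,b in((1,1),(-1,1),(-1,-1),(1,-1))]
    print(psi,np.round(P,1).tolist())
E
```

```text
206 [153 166 173 183 170 136 106  81  76  76  76  79  99  98  95  95  96  97
  95  95  95  97 105 128 140 167 163 162 159 158]
210 [166 150 138 134 134 129 100  88  82  78  76  79  99  98  94  97  97  96
  95  94  95  97 113 162 162 161 159 158 158 159]
213 [220 219 206 168 139 130  98  89  94  91  87  81 104  98  91  95  94  91
 103  91  86  96 114 155 160 159 158 158 160 160]
217 [220 218 219 220 219 212 137  84  80  90  90  81  93  94  96  94  95  96
  95  96  94  96 116 151 158 159 160 160 160 159]
221 [220 220 221 220 218 212 140  84  75  77  75  74  92  97  98  97  96  98
  99  98  93 100 133 156 161 161 160 158 157 156]
-20 [[324.8, 211.5], [328.6, 218.6], [340.1, 216.3], [336.2, 209.2]]
-15 [[324.5, 211.9], [329.3, 218.8], [340.4, 215.9], [335.5, 209.1]]
-10 [[324.2, 212.3], [330.0, 219.0], [340.6, 215.5], [334.8, 208.9]]
-5 [[324.0, 212.8], [330.7, 219.1], [340.8, 215.0], [334.1, 208.8]]
0 [[323.9, 213.2], [331.5, 219.2], [340.9, 214.6], [333.3, 208.7]]
```

Edge ratio 0.33 gives a shank yaw of about -11°, against the socket's -3°, so I'll turn +8°, tilt 30° and approach.

>>> step_arm --fingers '[50,50,50]' --translation '[[0.18,-0.43,0],[0.36,-0.86,0],[0.36,-0.86,0]]' --turn '[[0,0,0.022],[0,0,0.044],[0,0,0.044]]'

```text
t: 6.18
eef_pos: [505.3, 16.6, 311.5]
orientation: [0.956, 0.295, -0.0, 0.0]
contact_force: [0.4, 0.4, -3.8]
gripper_width: 57.3
finger_force: 56.1
```

>>> step_arm --fingers '[50,50,50,50]' --translation '[[0.1,-0.25,0],[0.2,-0.5,0],[0.35,-0.86,0],[0.35,-0.86,0]]' --turn '[[0.0555,-0.0031,0],[0.111,-0.0062,0],[0.1664,-0.0093,0],[0.1664,-0.0093,0]]'

```text
t: 6.68
eef_pos: [540.0, -71.6, 308.6]
orientation: [0.924, 0.282, 0.089, -0.244]
contact_force: [0.2, 1.2, -3.4]
gripper_width: 57.6
finger_force: 56.1
```

>>> step_arm --fingers '[50,50,50,50,50]' --translation '[[0.2,-0.45,-0.1],[0.35,-0.87,-0.3],[0.35,-0.87,-0.3],[0.35,-0.87,-0.3],[0.35,-0.87,-0.3]]' --turn '[[0,0,0],[0,0,0],[0,0,0],[0,0,0],[0,0,0]]'

```text
t: 7.3
eef_pos: [574.4, -152.6, 283.3]
orientation: [0.922, 0.287, 0.09, -0.242]
contact_force: [0.2, -0.8, -3.7]
gripper_width: 57.4
finger_force: 56.5
```

```bash
python3 - <<'E'
from h import *
s=observe();R=Rn.from_quat(s['orientation']).as_matrix();print(s['t'],s['eef_pos'],s['qpos'].round(2) if hasattr(s['qpos'],'round') else s['qpos'],-R[:,2],s['contact_force'])
c=snap('scene','s5'); w=snap('wrist','w5'); snap('top','t5')
a=c['img'][120:270,290:440]; b=w['img'][0:480,0:640]
p=cv2.resize(a,(480,480),interpolation=cv2.INTER_CUBIC); q=cv2.resize(b,(320,240)); o=np.zeros((480,800,3),np.uint8);o[:,:480]=p;o[:240,480:]=q
t=load('t5')['img'][130:250,360:520];o[240:,480:]=cv2.resize(t,(320,240),interpolation=cv2.INTER_CUBIC)
cv2.imwrite('pics/o5.png',o)
E
```

```text
7.3 [ 574.39718799 -152.58137422  283.27756881] [-0.5   0.51  0.42  1.72  0.47  1.99] [-0.02778652 -0.49865348  0.86635594] [ 0.21448322 -0.77167148 -3.65495457]
```

View pics/o5.png

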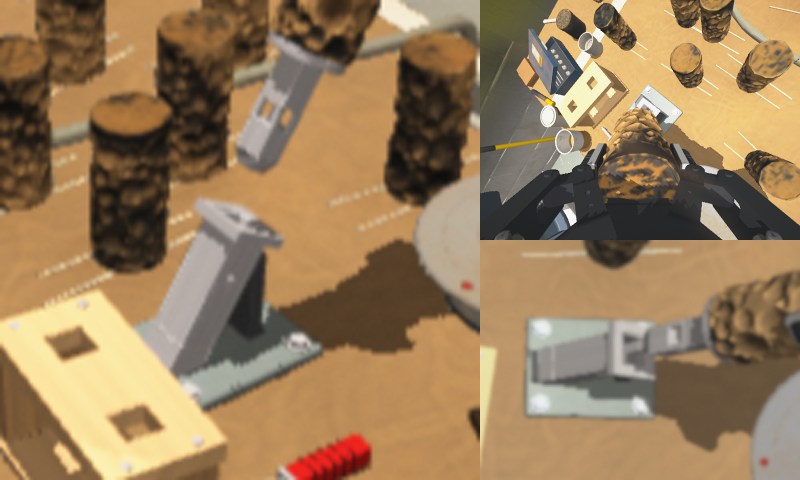

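The composite shows the shank poised over the mouth. In the scene part the tip is at (258,155) and the collar at (238,220). In the top part the tip's end is near (650,335) and the mouth near (632,345), and the tilt looks right.

```bash
python3 - <<'E'
from h import *
s5,t5=load('s5'),load('t5'); s=np.array([-.028,-.499,.866]); T=np.array([574.5,-154.0,282.3])
S=lambda p:np.array(p)/3.2+[290,120]; U=lambda p:(np.array(p)-[480,240])/2+[360,130]
print('pred tip',T-152.3*s)
for nm,X in (('tip',T-152.3*s),('hole y-',T-(72.3+40.5)*s),('mouth',[579.1,-70.7,108.5])):
    a,b=proj(s5,X),proj(t5,X); print(nm,'scene crop',((a-[290,120])*3.2).round(),'top crop',((b-[360,130])*2+[480,240]).round())
cv2.imwrite('pics/o6.png',np.hstack([cv2.resize(s5['img'][125:200,340:420],(400,375),interpolation=cv2.INTER_CUBIC),cv2.resize(t5['img'][155:215,425:485],(375,375),interpolation=cv2.INTER_CUBIC)]))
f=lambda n,a,b: print(n,*tri((s5,S(a)),(t5,U(b))))
f('tip',(258,155),(650,335)); f('mouth',(238,220),(632,345))
E
```

```text
pred tip [578.7644 -78.0023 150.4082]
tip scene crop [247. 161.] top crop [652. 340.]
hole y- scene crop [273. 108.] top crop [688. 332.]
mouth scene crop [235. 217.] top crop [632. 349.]
tip [578.39033174 -79.75081719 154.6986978 ] [5.6, 5.6]
mouth [582.17468207 -73.95641721 102.89957676] [1.9, 1.9]
```

View pics/o6.png

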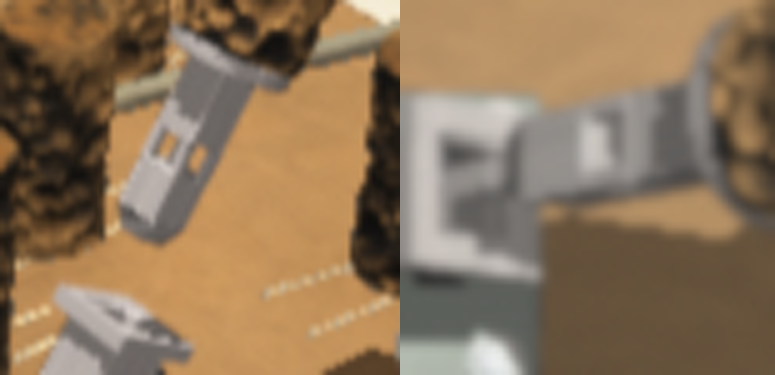

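The shank and mouth sit where predicted in both views, with the same small calibration offset on each. I'll lower it to the pre-insert point and start along the tube's axis.

>>> step_arm --fingers '[50,50,50]' --translation '[[0,0,-0.15],[0,0,-0.29],[0,0,-0.29]]' --turn '[[0,0,0],[0,0,0],[0,0,0]]'

```text
t: 7.82
eef_pos: [573.8, -153.7, 251.5]
orientation: [0.923, 0.285, 0.089, -0.244]
contact_force: [-0.4, 0.2, -3.2]
gripper_width: 57.4
finger_force: 56.5
```

>>> step_arm --fingers '[50,50,50,50,50]' --translation '[[0.002,0.05,-0.087],[0.004,0.075,-0.13],[0.006,0.1,-0.173],[0.007,0.125,-0.2165],[0.007,0.125,-0.2165]]' --turn '[[0,0,0],[0,0,0],[0,0,0],[0,0,0],[0,0,0]]'

```text
t: 8.45
eef_pos: [575.9, -142.5, 234.1]
orientation: [0.923, 0.286, 0.092, -0.241]
contact_force: [-2.8, -8.4, 13.9]
gripper_width: 57.9
finger_force: 58.7
```

>>> step_arm --fingers '[50,50,50]' --translation '[[-0.015,0,0],[-0.015,0,0],[-0.015,0,0]]' --turn '[[0,0,0],[0,0,0],[0,0,0]]'

```text
t: 8.82
eef_pos: [574.9, -142.7, 234.0]
orientation: [0.923, 0.286, 0.092, -0.241]
contact_force: [-0.1, -8.5, 12.0]
gripper_width: 57.5
finger_force: 58.0
```

```bash
python3 - <<'E'
from h import *
for i in range(3):
    eyes.camera('top'); s=observe(); print(np.round(s['eef_pos'],1),np.round(s['contact_force'],1),np.round(s['moment'],2))
E
```

```text
[ 574.8 -142.8  234. ] [ 0.2 -8.8 12.7] [-0.74  0.05  0.03]
[ 574.9 -142.8  234. ] [-1.4 -8.9 11.6] [-0.73  0.08  0.05]
[ 574.9 -142.8  234. ] [-0.6 -8.6 12.2] [-0.68  0.08  0.04]
```

>>> step_arm --fingers '[50,50,50]' --translation '[[0,0.017,0.01],[0,0.017,0.01],[0,0.017,0.01]]' --turn '[[0,0,0],[0,0,0],[0,0,0]]'

```text
t: 9.35
eef_pos: [575.2, -141.9, 234.6]
orientation: [0.923, 0.286, 0.092, -0.24]
contact_force: [0.9, -10.2, 9.6]
gripper_width: 57.5
finger_force: 57.3
```

```bash
python3 - <<'E'
from h import *
for i in range(2):
    eyes.camera('top'); s=observe(); print(np.round(s['eef_pos'],1),np.round(s['contact_force'],1),np.round(s['moment'],2))
E
```

```text
[ 575.2 -141.9  234.6] [  1.1 -10.3   8.8] [-1.97 -0.29 -0.19]
[ 575.2 -141.9  234.6] [  2.1 -11.4  10.3] [-1.95 -0.3  -0.19]
```

>>> step_arm --fingers '[50,50,50]' --translation '[[0,-0.03,-0.0175],[0,-0.03,-0.0175],[0,-0.03,-0.0175]]' --turn '[[0,0,0],[0,0,0],[0,0,0]]'

```text
t: 9.82
eef_pos: [574.6, -143.5, 233.6]
orientation: [0.923, 0.286, 0.093, -0.241]
contact_force: [-1.7, -7.0, 14.4]
gripper_width: 57.6
finger_force: 58.8
```

```bash
cat > ob.py <<'E'
from h import *
for i in range(2):
    eyes.camera('top'); s=observe()
s_=np.array([-.028,-.499,.866]);v=np.array([-.05,.865,.499]);F=np.array(s['contact_force'])+[0,0,3.7]
print(s['t'],np.round(s['eef_pos'],1),'F',F.round(1),'axial',(F@s_).round(1),'v',(F@v).round(1),np.round(s['moment'],2),'axis',(-Rn.from_quat(s['orientation']).as_matrix()[:,2]).round(3))
print('along',((np.array(s['eef_pos'])-[579.1,-70.7,108.5])@s_-72.3).round(1))
E
python3 ob.py
```

```text
9.925 [ 574.6 -143.5  233.5] F [-1.5 -7.1 18.9] axial 19.9 v 3.4 [0.12 0.39 0.24] axis [-0.033 -0.498  0.866]
along 72.4
```

```bash
python3 - <<'E'
from h import *
c=load('s5'); T=np.array([574.5,-154.0,282.3]); s=np.array([-.028,-.499,.866]);g=cv2.cvtColor(c['img'],cv2.COLOR_BGR2GRAY).astype(np.float32)
xs=np.array([.998,-.056,0]); ys=np.cross(s,xs)
for d in (18,22,54,58,62):
    O=T-(72.3+d)*s; p0=proj(c,O); ax=proj(c,O+5*s)-proj(c,O-5*s); n=np.array([-ax[1],ax[0]]);n/=np.linalg.norm(n)
    k=np.arange(-13,15,.5); P=p0+k[:,None]*n
    v=cv2.remap(g,P[:,0].astype(np.float32)[None],P[:,1].astype(np.float32)[None],1)[0]
    print(d,' '.join('%g:%d'%(a,b) for a,b in zip(k,v)))
    if d==58:
      for y in (-15,-10,-5,0,5,10,15):
        cc,ss=np.cos(np.radians(y)),np.sin(np.radians(y)); X=xs*cc+ys*ss; Y=-xs*ss+ys*cc
        e=sorted(float((proj(c,O+a*11*X+b*11*Y)-p0)@n) for a in(1,-1) for b in (1,-1)); 
        print(y,np.round([float((proj(c,O+a*11*X+b*11*Y)-p0)@n) for a,b in((1,1),(1,-1),(-1,-1),(-1,1))],1))
E
```

```text
18 -13:79 -12.5:74 -12:71 -11.5:71 -11:82 -10.5:99 -10:123 -9.5:146 -9:160 -8.5:164 -8:164 -7.5:160 -7:155 -6.5:140 -6:126 -5.5:118 -5:112 -4.5:109 -4:109 -3.5:109 -3:110 -2.5:110 -2:111 -1.5:111 -1:110 -0.5:110 0:110 0.5:112 1:113 1.5:113 2:111 2.5:106 3:103 3.5:103 4:103 4.5:102 5:102 5.5:101 6:101 6.5:102 7:104 7.5:108 8:123 8.5:140 9:150 9.5:156 10:158 10.5:156 11:155 11.5:155 12:155 12.5:156 13:156 13.5:156 14:157 14.5:157
22 -13:107 -12.5:118 -12:130 -11.5:142 -11:152 -10.5:161 -10:160 -9.5:155 -9:151 -8.5:145 -8:137 -7.5:129 -7:125 -6.5:130 -6:136 -5.5:127 -5:117 -4.5:114 -4:111 -3.5:110 -3:110 -2.5:110 -2:110 -1.5:110 -1:110 -0.5:111 0:111 0.5:112 1:114 1.5:115 2:112 2.5:107 3:103 3.5:103 4:103 4.5:103 5:103 5.5:102 6:102 6.5:102 7:104 7.5:110 8:122 8.5:135 9:146 9.5:154 10:157 10.5:158 11:159 11.5:159 12:159 12.5:158 13:158 13.5:157 14:156 14.5:156
54 -13:85 -12.5:110 -12:136 -11.5:148 -11:153 -10.5:155 -10:156 -9.5:156 -9:155 -8.5:155 -8:154 -7.5:154 -7:156 -6.5:163 -6:169 -5.5:174 -5:175 -4.5:175 -4:174 -3.5:176 -3:177 -2.5:178 -2:179 -1.5:181 -1:182 -0.5:183 0:184 0.5:183
[... 552 characters left out ...]
149 9.5:155 10:157 10.5:159 11:160 11.5:160 12:159 12.5:159 13:158 13.5:158 14:157 14.5:157
-15 [-7.3  1.4  7.3 -1.4]
-10 [-7.4  0.7  7.4 -0.7]
-5 [-7.4  0.1  7.4 -0.1]
0 [-7.4 -0.6  7.4  0.6]
5 [-7.3 -1.2  7.3  1.2]
10 [-7.2 -1.8  7.2  1.9]
15 [-7.  -2.4  7.   2.5]
62 -13:51 -12.5:51 -12:63 -11.5:91 -11:118 -10.5:132 -10:147 -9.5:150 -9:152 -8.5:153 -8:153 -7.5:154 -7:156 -6.5:160 -6:171 -5.5:178 -5:175 -4.5:172 -4:172 -3.5:173 -3:175 -2.5:176 -2:178 -1.5:179 -1:179 -0.5:178 0:177 0.5:175 1:171 1.5:158 2:137 2.5:116 3:108 3.5:104 4:104 4.5:104 5:104 5.5:104 6:104 6.5:103 7:103 7.5:109 8:119 8.5:134 9:148 9.5:153 10:156 10.5:157 11:157 11.5:157 12:157 12.5:157 13:157 13.5:157 14:157 14.5:157
```

```bash
python3 - <<'E'
from h import *
c=load('s3'); O0=np.array([579.1,-70.7,108.5]); s=np.array([-.028,-.499,.866]);g=cv2.cvtColor(c['img'],cv2.COLOR_BGR2GRAY).astype(np.float32)
for f in ('s5','scene0'):
  c=load(f);g=cv2.cvtColor(c['img'],cv2.COLOR_BGR2GRAY).astype(np.float32)
  for d in (24,30,55,62):
    O=O0-d*s; p0=proj(c,O); ax=proj(c,O+5*s)-proj(c,O-5*s); n=np.array([-ax[1],ax[0]]);n/=np.linalg.norm(n)
    k=np.arange(-14,17,.5); P=p0+k[:,None]*n
    v=cv2.remap(g,P[:,0].astype(np.float32)[None],P[:,1].astype(np.float32)[None],1)[0]
    print(f,d,' '.join('%g:%d'%(a,b) for a,b in zip(k,v)))
E
python3 ob.py
```

```text
s5 24 -14:148 -13.5:147 -13:147 -12.5:150 -12:159 -11.5:172 -11:183 -10.5:191 -10:193 -9.5:184 -9:174 -8.5:172 -8:173 -7.5:175 -7:176 -6.5:176 -6:175 -5.5:174 -5:173 -4.5:173 -4:173 -3.5:174 -3:174 -2.5:173 -2:173 -1.5:173 -1:173 -0.5:173 0:170 0.5:168 1:148 1.5:131 2:123 2.5:117 3:111 3.5:107 4:105 4.5:104 5:103 5.5:102 6:101 6.5:101 7:103 7.5:103 8:103 8.5:103 9:102 9.5:102 10:103 10.5:103 11:96 11.5:85 12:70 12.5:55 13:45 13.5:42 14:42 14.5:51 15:62 15.5:95 16:128 16.5:143
s5 30 -14:161 -13.5:172 -13:180 -12.5:186 -12:185 -11.5:180 -11:168 -10.5:158 -10:151 -9.5:147 -9:153 -8.5:165 -8:172 -7.5:175 -7:177 -6.5:176 -6:175 -5.5:175 -5:174 -4.5:173 -4:172 -3.5:173 -3:175 -2.5:176 -2:176 -1.5:176 -1:175 -0.5:175 0:174 0.5:174 1:172 1.5:169 2:161 2.5:141 3:120 3.5:112 4:106 4.5:104 5:104 5.5:103 6:102 6.5:102 7:103 7.5:103 8:103 8.5:102 9:101 9.5:101 10:101 10.5:102 11:98 11.5:83 12:68 12.5:55 13:44 13.5:42 14:41 14.5:41 15:42 15.5:49 16:63 16.5:81
s5 55 -14:140 -13.5:142 -13:142 -12.5:143 -12:143 -11.5:144 -11:145 -10.5:145 -10:148 -9.5:151 -9:162 -8.5:175 -8:180 -7.5:179 -7:178 -6.5:1
[... 2068 characters left out ...]
 7:91 7.5:92 8:92 8.5:92 9:91 9.5:91 10:91 10.5:91 11:86 11.5:72 12:55 12.5:42 13:32 13.5:31 14:31 14.5:31 15:32 15.5:32 16:31 16.5:31
scene0 62 -14:99 -13.5:92 -13:85 -12.5:79 -12:75 -11.5:73 -11:70 -10.5:64 -10:57 -9.5:51 -9:47 -8.5:47 -8:48 -7.5:52 -7:56 -6.5:60 -6:61 -5.5:59 -5:54 -4.5:48 -4:51 -3.5:56 -3:64 -2.5:73 -2:93 -1.5:123 -1:149 -0.5:153 0:158 0.5:158 1:157 1.5:154 2:149 2.5:135 3:115 3.5:100 4:96 4.5:94 5:92 5.5:91 6:90 6.5:90 7:91 7.5:91 8:92 8.5:91 9:91 9.5:91 10:91 10.5:89 11:85 11.5:72 12:53 12.5:39 13:34 13.5:30 14:30 14.5:31 15:31 15.5:31 16:31 16.5:31
10.025 [ 574.6 -143.5  233.5] F [-0.3 -6.9 18.5] axial 19.5 v 3.3 [0.2  0.44 0.25] axis [-0.033 -0.498  0.866]
along 72.4
```

```bash
python3 - <<'E'
from h import *
s=np.array([-.028,-.499,.866])
def prof(f,O,w,lab):
    c=load(f);g=cv2.cvtColor(c['img'],cv2.COLOR_BGR2GRAY).astype(np.float32)
    x=np.array([.998,-.056,0]); k=np.arange(-w,w+.1,1.); P=np.array([proj(c,O+a*x) for a in k])
    v=cv2.remap(g,P[:,0].astype(np.float32)[None],P[:,1].astype(np.float32)[None],1)[0]
    print(lab,' '.join('%g:%d'%(a,b) for a,b in zip(k,v)))
T=np.array([574.5,-154.0,282.3]); up=np.array([-.05,.865,.499])
for d in (15,25,56,64): prof('t5',T-(72.3+d)*s+11*up,18,'shank%d'%d)
M=np.array([579.1,-70.7,108.5])
for d in (-18,17): prof('t3',M+d*up,30,'collar%d'%d)
for d in (25,60): prof('t3',M-d*s+16*up,24,'tube%d'%d)
for d in (-5,0,5): prof('t3',M+d*up,16,'bore%d'%d)
E
```

```text
shank15 -18:129 -17:114 -16:96 -15:85 -14:80 -13:83 -12:90 -11:96 -10:102 -9:105 -8:107 -7:109 -6:111 -5:115 -4:119 -3:124 -2:127 -1:129 0:130 1:131 2:131 3:132 4:132 5:132 6:133 7:133 8:134 9:135 10:135 11:135 12:136 13:137 14:141 15:143 16:145 17:147 18:149
shank25 -18:130 -17:115 -16:100 -15:89 -14:86 -13:88 -12:97 -11:101 -10:102 -9:99 -8:98 -7:97 -6:98 -5:98 -4:97 -3:97 -2:97 -1:97 0:98 1:101 2:106 3:110 4:113 5:112 6:109 7:109 8:115 9:125 10:138 11:147 12:153 13:157 14:158 15:158 16:158 17:158 18:157
shank56 -18:102 -17:105 -16:101 -15:95 -14:97 -13:106 -12:122 -11:132 -10:140 -9:143 -8:144 -7:145 -6:146 -5:146 -4:147 -3:147 -2:147 -1:147 0:146 1:144 2:144 3:143 4:142 5:143 6:144 7:144 8:145 9:147 10:148 11:149 12:151 13:151 14:152 15:153 16:155 17:156 18:156
shank64 -18:118 -17:126 -16:126 -15:122 -14:114 -13:115 -12:120 -11:131 -10:137 -9:142 -8:143 -7:144 -6:144 -5:145 -4:145 -3:145 -2:145 -1:144 0:143 1:142 2:141 3:141 4:141 5:141 6:142 7:143 8:144 9:145 10:147 11:149 12:152 13:154 14:155 15:156 16:156 17:155 18:154
collar-18 -30:131 -29:131 -28:131 -27:131 -26:131 -25:132 
[... 1549 characters left out ...]
re-5 -16:134 -15:134 -14:134 -13:134 -12:134 -11:135 -10:135 -9:135 -8:135 -7:135 -6:135 -5:135 -4:136 -3:136 -2:136 -1:136 0:136 1:136 2:136 3:137 4:137 5:137 6:137 7:138 8:138 9:138 10:138 11:138 12:139 13:139 14:139 15:140 16:140
bore0 -16:134 -15:134 -14:134 -13:134 -12:134 -11:134 -10:134 -9:135 -8:136 -7:136 -6:136 -5:136 -4:136 -3:136 -2:136 -1:136 0:136 1:136 2:136 3:137 4:137 5:138 6:138 7:138 8:138 9:138 10:139 11:139 12:139 13:140 14:140 15:140 16:140
bore5 -16:134 -15:134 -14:135 -13:135 -12:135 -11:135 -10:135 -9:135 -8:135 -7:135 -6:136 -5:136 -4:136 -3:136 -2:136 -1:137 0:137 1:137 2:137 3:137 4:138 5:138 6:138 7:138 8:138 9:138 10:139 11:139 12:139 13:140 14:140 15:141 16:141
```

```bash
python3 - <<'E'
from h import *
s5,t5=load('s5'),load('t5'); s=np.array([-.028,-.499,.866]);T=np.array([574.5,-154.0,282.3]);xs=np.array([.998,-.056,0]);ys=np.cross(s,xs)
O=T-(72.3+40.5)*s
A=lambda X:((proj(s5,X)-[340,125])*5).round(0); B=lambda X:((proj(t5,X)-[425,155])*6.25+[400,0]).round(0)
print('up hole',A(O+11*ys),B(O+11*ys),'x hole',A(O-11*xs),'tipcorners d70',[A(T-142.3*s+a*xs*11+b*ys*11) for a,b in((-1,1),(1,1),(-1,-1))])
X,r=tri((s5,np.array([167,143])/5+[340,125]),(t5,np.array([197,143])/6.25+[425,155]));print(X,r,'pred',O+11*ys,'d along s',(X-O-11*ys)@s,'x',(X-O-11*ys)@xs,'v',(X-O-11*ys)@ys)
# collar corners in scene
M=np.array([579.1,-70.7,108.5]); print('collar',[A(M+a*23*xs+b*23*ys) for a,b in((1,1),(-1,1),(-1,-1),(1,-1))])
cv2.imwrite('pics/x.png',0*s5['img'])
E
python3 ob.py
```

```text
up hole [160. 139.] [612. 127.] x hole [194. 155.] tipcorners d70 [array([145., 214.]), array([113., 190.]), array([179., 222.])]
[572.98368601 -85.15192804 191.86943206] [1.6, 1.6] pred [578.191856 -88.205852 190.11047 ] d along s 0.14518184716064608 x -5.368773391038987 v 3.265558016581413
collar [array([ 49., 282.]), array([114., 334.]), array([185., 346.]), array([120., 295.])]
10.125 [ 574.6 -143.5  233.6] F [-1.6 -6.8 19.1] axial 20.0 v 3.7 [0.16 0.44 0.22] axis [-0.033 -0.498  0.866]
along 72.5
```

>>> step_arm --fingers '[50,50,50,50]' --translation '[[0,-0.04,0.07],[0.025,-0.03,0.077],[0.025,-0.03,0.077],[0.025,-0.03,0.077]]' --turn '[[0,0,0],[0.0004,0.007,-0.012],[0.0004,0.007,-0.012],[0.0004,0.007,-0.012]]'

```text
t: 10.62
eef_pos: [576.1, -145.7, 238.3]
orientation: [0.929, 0.266, 0.085, -0.245]
contact_force: [0.1, 0.2, -3.7]
gripper_width: 57.0
finger_force: 56.5
```

```bash
python3 ob.py
```

```text
10.725 [ 576.1 -145.8  238.4] F [-0.3  0.1 -0.6] axial -0.6 v -0.2 [-0.89  0.02  0.04] axis [-0.027 -0.499  0.866]
along 77.7
```

>>> step_arm --fingers '[50,50,50,50]' --translation '[[0.001,0.02,-0.035],[0.002,0.04,-0.07],[0.002,0.04,-0.07],[0.002,0.04,-0.07]]' --turn '[[0,0,0],[0,0,0],[0,0,0],[0,0,0]]'

```text
t: 11.22
eef_pos: [576.7, -142.3, 231.4]
orientation: [0.929, 0.266, 0.085, -0.244]
contact_force: [1.4, -5.6, -2.3]
gripper_width: 57.7
finger_force: 56.1
```

```bash
python3 ob.py
```

```text
11.325 [ 576.7 -142.3  231.4] F [ 2.5 -5.1  1.2] axial 3.5 v -3.9 [-2.24 -0.59 -0.29] axis [-0.028 -0.499  0.866]
along 69.9
```

Much better: axial force is only 3.5 N at about 10 mm depth. I'll ease sideways with the side force and keep going in.

>>> step_arm --fingers '[50,50,50,50,50]' --translation '[[0.005,-0.01,-0.006],[0.006,0.015,-0.05],[0.007,0.04,-0.093],[0.009,0.065,-0.136],[0.01,0.09,-0.179]]' --turn '[[0,0,0],[0,0,0],[0,0,0],[0,0,0],[0,0,0]]'

```text
t: 11.95
eef_pos: [577.3, -132.5, 213.3]
orientation: [0.929, 0.266, 0.085, -0.245]
contact_force: [0.9, -2.2, -3.6]
gripper_width: 57.6
finger_force: 56.4
```

```bash
python3 ob.py
```

```text
12.05 [ 577.2 -132.4  213. ] F [ 1.4 -0.5 -3.1] axial -2.5 v -2.0 [-1.65 -0.42 -0.22] axis [-0.027 -0.5    0.866]
along 49.0
```

>>> step_arm --fingers '[50,50,50,50,50]' --translation '[[0.005,0.046,-0.089],[0.008,0.096,-0.175],[0.011,0.146,-0.262],[0.014,0.196,-0.348],[0.014,0.196,-0.348]]' --turn '[[0,0,0],[0,0,0],[0,0,0],[0,0,0],[0,0,0]]'

```text
t: 12.68
eef_pos: [578.5, -112.6, 178.1]
orientation: [0.929, 0.266, 0.084, -0.245]
contact_force: [-0.3, 0.1, -3.7]
gripper_width: 57.9
finger_force: 56.5
```

```bash
python3 ob.py
```

```text
12.775 [ 578.8 -113.1  179. ] F [ 0.1  0.2 -0.4] axial -0.4 v -0.0 [-0.94  0.07  0.  ] axis [-0.028 -0.499  0.866]
along 9.9
```

>>> step_arm --fingers '[50,50,50,50,50]' --translation '[[0.001,0.02,-0.035],[0.002,0.04,-0.07],[0.003,0.05,-0.087],[0.003,0.055,-0.096],[0.003,0.055,-0.096]]' --turn '[[0,0,0],[0,0,0],[0,0,0],[0,0,0],[0,0,0]]'

```text
t: 13.4
eef_pos: [579.5, -109.4, 173.0]
orientation: [0.929, 0.265, 0.087, -0.243]
contact_force: [-9.4, -12.9, 26.2]
gripper_width: 57.4
finger_force: 59.4
```

```bash
python3 ob.py
```

```text
13.5 [ 579.5 -109.4  173. ] F [-10.1 -12.8  30.4] axial 33.0 v 4.6 [-0.11  1.72  1.09] axis [-0.033 -0.497  0.867]
along 2.9
```

Firm stop of 33 N where the flange should seat. I'll unload and open the gripper.

>>> step_arm --fingers '[50,85,85,85,85]' --translation '[[-0.01,-0.018,0.03],[-0.01,-0.018,0.03],[-0.01,-0.018,0.03],[-0.01,-0.018,0.03],[-0.01,-0.018,0.03]]' --turn '[[0,0,0],[0,0,0],[0,0,0],[0,0,0],[0,0,0]]'

```text
t: 14.12
eef_pos: [578.1, -109.3, 172.0]
orientation: [0.929, 0.266, 0.085, -0.245]
contact_force: [-0.2, -0.2, -0.3]
gripper_width: 85.1
finger_force: 0.0
```

>>> step_arm --fingers '[85,85,85,85]' --translation '[[-0.01,-0.25,0.43],[-0.03,-0.5,0.866],[-0.03,-0.5,0.866],[-0.03,-0.5,0.866]]' --turn '[[0,0,0],[0,0,0],[0,0,0],[0,0,0]]'

```text
t: 14.62
eef_pos: [575.0, -159.4, 258.2]
orientation: [0.929, 0.266, 0.085, -0.245]
contact_force: [0.3, 0.5, 0.2]
gripper_width: 84.9
finger_force: 0.0
```

```bash
python3 - <<'E'
from h import *
s=observe();print(s['t'],s['eef_pos'],s['contact_force'],s['qpos'],s['gripper_width'])
c=snap('scene','s7');w=snap('wrist','w7');t=snap('top','t7')
M=np.array([579.1,-70.7,108.5]);a=np.array([-.028,-.499,.866])
for d in (0,130): print(proj(c,M+d*a))
o=np.zeros((600,800,3),np.uint8)
o[:,:500]=cv2.resize(c['img'][130:250,310:410],(500,600),interpolation=cv2.INTER_CUBIC)
o[:300,500:]=cv2.resize(w['img'],(300,300)); o[300:,500:]=cv2.resize(t['img'][140:290,350:500],(300,300),interpolation=cv2.INTER_CUBIC)
cv2.imwrite('pics/o7.png',o)
E
```

```text
14.625 [ 575.04852176 -159.44808771  258.21873114] [0.27038461 0.53519571 0.17469493] [-0.50425223  0.52210147  0.37645531  1.67121752  0.46739981  2.02148255] 84.91461269639893
[363.41735379 187.84074104]
[390.93411296 132.97178666]
```

View pics/o7.png

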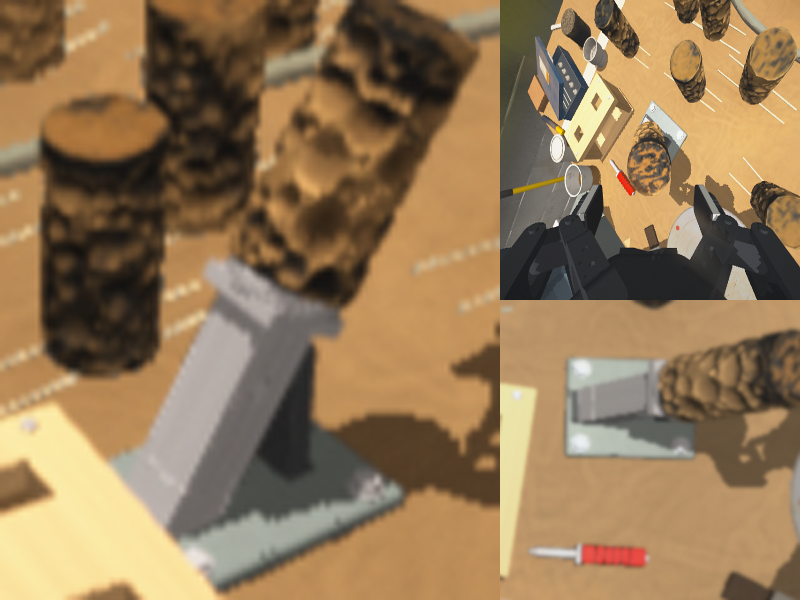

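The casting sits in the socket with its flange on the collar, no gap visible around (275,290), and the pin lies undisturbed. Now I'll work out the tool orientation for taking the pin.

```bash
python3 - <<'E'
from h import *
s=observe(); R=Rn.from_quat(s['orientation']); print(s['eef_pos'],s['qpos'])
# pin axis from three views
for f in ('w1','w2','t7'):
    c=load(f);h=cv2.cvtColor(c['img'],cv2.COLOR_BGR2HSV); M=cv2.inRange(h,(0,150,60),(8,255,255))|cv2.inRange(h,(172,150,60),(180,255,255))
    e=proj(c,[439,-30,9]); Y,X=np.nonzero(M); k=np.hypot(X-e[0],Y-e[1])<45; p=np.c_[X[k],Y[k]].astype(np.float32)
    vx,vy,x0,y0=cv2.fitLine(p,cv2.DIST_L2,0,.01,.01).ravel(); (cx,cy),_,_=cv2.minAreaRect(p)
    a=plane(c,(cx-15*vx,cy-15*vy),11);b=plane(c,(cx+15*vx,cy+15*vy),11);d=(a-b)*np.sign(a[1]-b[1]);print(f,plane(c,(cx,cy),11).round(1),np.degrees(np.arctan2(d[1],d[0])).round(1))
hd=np.radians(86.)
d=np.array([np.cos(hd),np.sin(hd),0]); t=np.radians(20); z=np.sin(t)*d-np.cos(t)*np.array([0,0,1.])
y=np.array([np.cos(hd+np.pi/2),np.sin(hd+np.pi/2),0]); x=np.cross(y,z); Rt=Rn.from_matrix(np.c_[x,y,z]); print('x',x,'y',y)
r=(Rt*R.inv()).as_rotvec(); th=np.linalg.norm(r);n=r/th; print('short',np.degrees(th),n)
if n[2]<0: n=-n; th=2*np.pi-th
print('per call of 5:',(n*th/5/np.pi).round(4),np.degrees(th/5))
for k in range(6): print((Rn.from_rotvec(n*th*k/5)*R).as_matrix()[:,2].round(2))
E
```

```text
[ 574.72207809 -158.74871748  257.79234389] [-0.5034696   0.52240563  0.37550233  1.67152098  0.46740244  2.02139013]
w1 [437.6 -31.2  11. ] 85.0
w2 [437.9 -31.8  11. ] 85.3
t7 [438.3 -32.7  11. ] 85.7
x [-0.06554964 -0.93740358 -0.34202014] y [-0.99756405  0.06975647  0.        ]
short 126.07270244631161 [-0.01993737  0.42281633 -0.90599606]
per call of 5: [ 0.0052 -0.1099  0.2355] 46.78545951073768
[ 0.03  0.5  -0.87]
[-0.05  0.5  -0.86]
[-0.11  0.46 -0.88]
[-0.11  0.39 -0.92]
[-0.05  0.34 -0.94]
[ 0.02  0.34 -0.94]
```

>>> step_arm --fingers '[85,85,85,85,85]' --translation '[[0,0,0.2],[-0.1,0,0.4],[-0.2,0,0.4],[-0.3,0,0.4],[-0.4,0,0.4]]' --turn '[[0.001,-0.022,0.0471],[0.002,-0.044,0.0942],[0.003,-0.066,0.1413],[0.004,-0.088,0.1884],[0.0052,-0.1099,0.2355]]'

```text
t: 15.4
eef_pos: [534.6, -158.9, 298.1]
orientation: [0.739, 0.62, 0.148, -0.218]
contact_force: [0.4, 0.5, 0.3]
gripper_width: 84.8
finger_force: 0.0
```

>>> step_arm --fingers '[85,85,85,85,85]' --translation '[[-0.2,0,0],[-0.4,0.1,0],[-0.5,0.2,0],[-0.6,0.3,0],[-0.6,0.3,0]]' --turn '[[0.001,-0.022,0.0471],[0.002,-0.044,0.0942],[0.003,-0.066,0.1413],[0.004,-0.088,0.1884],[0.0052,-0.1099,0.2355]]'

```text
t: 16.02
eef_pos: [474.2, -128.4, 298.7]
orientation: [0.428, 0.871, 0.187, -0.155]
contact_force: [0.4, -0.5, 0.0]
gripper_width: 85.0
finger_force: 0.0
```

>>> step_arm --fingers '[50,50,50,50,50]' --translation '[[-0.1,0.1,0],[-0.2,0.3,-0.1],[-0.37,0.5,-0.2],[-0.37,0.5,-0.4],[-0.37,0.5,-0.4]]' --turn '[[0.001,-0.022,0.0471],[0.002,-0.044,0.0942],[0.003,-0.066,0.1413],[0.004,-0.088,0.1884],[0.0052,-0.1099,0.2355]]'

```text
t: 16.65
eef_pos: [437.0, -78.4, 257.4]
orientation: [0.047, 0.977, 0.195, -0.068]
contact_force: [0.8, -0.8, 0.9]
gripper_width: 50.2
finger_force: 0.0
```

```bash
python3 - <<'E'
from h import *
s=observe();print(s['t'],s['eef_pos'],s['contact_force'],np.round(s['qpos'],2),Rn.from_quat(s['orientation']).as_matrix().round(2))
E
```

```text
16.65 [436.98841533 -78.43377762 257.35631695] [ 0.75977929 -0.77924191  0.87326635] [-0.4   0.28  0.03  1.59  0.32 -0.34] [[-0.99  0.12 -0.11]
 [ 0.07  0.92  0.39]
 [ 0.15  0.37 -0.91]]
```

>>> step_arm --fingers '[50,50,50,50,50]' --translation '[[0,0.1,-0.1],[0,0.2,-0.2],[0,0.3,-0.3],[0,0.36,-0.5],[0,0.36,-0.5]]' --turn '[[0.001,-0.022,0.0471],[0.002,-0.044,0.0942],[0.003,-0.066,0.1413],[0.004,-0.088,0.1884],[0.0052,-0.1099,0.2355]]'

```text
t: 17.27
eef_pos: [436.8, -42.3, 207.2]
orientation: [-0.342, 0.924, 0.172, 0.031]
contact_force: [-0.2, -0.9, -0.0]
gripper_width: 50.1
finger_force: 0.0
```

>>> step_arm --fingers '[50,50,50,50,50]' --translation '[[0,0,-0.1],[0,0,-0.2],[0,0,-0.3],[0,0,-0.48],[0,0,-0.48]]' --turn '[[0.001,-0.022,0.0471],[0.002,-0.044,0.0942],[0.003,-0.066,0.1413],[0.004,-0.088,0.1884],[0.0052,-0.1099,0.2355]]'

```text
t: 17.9
eef_pos: [436.7, -42.6, 159.2]
orientation: [-0.674, 0.718, 0.12, 0.126]
contact_force: [-0.1, 0.8, -0.4]
gripper_width: 50.1
finger_force: 0.0
```

```bash
python3 - <<'E'
from h import *
s=observe();R=Rn.from_quat(s['orientation']);print(s['t'],s['eef_pos'],s['contact_force'],np.round(s['qpos'],2),R.as_matrix().round(3))
hd=np.radians(85.6)
d=np.array([np.cos(hd),np.sin(hd),0]); t=np.radians(20); z=np.sin(t)*d-np.cos(t)*np.array([0,0,1.])
y=np.array([np.cos(hd+np.pi/2),np.sin(hd+np.pi/2),0]); Rt=Rn.from_matrix(np.c_[np.cross(y,z),y,z])
print('turn',((Rt*R.inv()).as_rotvec()/np.pi).round(4))
c=snap('wrist','w8');h=cv2.cvtColor(c['img'],cv2.COLOR_BGR2HSV); M=cv2.inRange(h,(0,150,60),(8,255,255))|cv2.inRange(h,(172,150,60),(180,255,255))
Y,X=np.nonzero(M);e=proj(c,[438,-32,9]);k=np.hypot(X-e[0],Y-e[1])<130;p=np.c_[X[k],Y[k]].astype(np.float32);r=cv2.minAreaRect(p);print(e,r,k.sum(),plane(c,r[0],11).round(1))
print([plane(c,q,11).round(1) for q in cv2.boxPoints(r)])
E
```

```text
17.9 [436.67413597 -42.603429   159.23408461] [-0.1077002   0.75496382 -0.44803828] [-0.33  0.19 -0.31  1.16  0.34 -1.85] [[-0.06  -0.998  0.019]
 [-0.938  0.063  0.341]
 [-0.342  0.003 -0.94 ]]
turn [-0.     -0.0008 -0.0044]
[315.13190619 178.78122996] ((316.5, 178.5), (71.0, 21.0), 90.0) 1386 [436.8 -33.2  11. ]
[array([443.1, -64.7,  11. ]), array([426.5, -63.6,  11. ]), array([429.4,   3.1,  11. ]), array([448.6,   1.8,  11. ])]
```

>>> step_arm --fingers '[50,50,50]' --translation '[[0.003,0.02,-0.5],[0.003,0.02,-1.0],[0.003,0.02,-1.0]]' --turn '[[0,0,-0.004],[0,0,-0.004],[0,0,-0.004]]'

```text
t: 18.32
eef_pos: [435.6, -40.3, 58.6]
orientation: [-0.666, 0.725, 0.121, 0.125]
contact_force: [-1.0, -0.5, 0.9]
gripper_width: 50.3
finger_force: 0.0
```

>>> step_arm --fingers '[50,50,50,50]' --translation '[[0,0,-0.25],[0,0,-0.45],[0,0,-0.53],[0,0,-0.53]]' --turn '[[0,0,0],[0,0,0],[0,0,0],[0,0,0]]'

```text
t: 18.82
eef_pos: [438.8, -41.5, 8.7]
orientation: [-0.667, 0.724, 0.118, 0.127]
contact_force: [-0.2, 0.7, 0.0]
gripper_width: 50.0
finger_force: 0.0
```

>>> step_arm --fingers '[10,10,10,10,10]' --translation '[[0,0,0],[0,0,0],[0,0,0],[0,0,0],[0,0,0]]' --turn '[[0,0,0],[0,0,0],[0,0,0],[0,0,0],[0,0,0]]' --newtons 80

```text
t: 19.45
eef_pos: [438.9, -41.7, 9.0]
orientation: [-0.668, 0.724, 0.117, 0.127]
contact_force: [-2.4, -1.5, 10.1]
gripper_width: 15.5
finger_force: 78.4
```

>>> step_arm --fingers '[10,10,10,10]' --translation '[[0,0,0.1],[0,0,0.5],[0,0,1.0],[0,0,1.0]]' --turn '[[0,0,0],[0,0,0],[0,0,0],[0,0,0]]'

```text
t: 19.95
eef_pos: [440.5, -42.2, 111.5]
orientation: [-0.668, 0.724, 0.115, 0.128]
contact_force: [0.5, -0.2, -1.8]
gripper_width: 15.7
finger_force: 78.7
```

>>> step_arm --fingers '[10,10,10,10,10]' --translation '[[0,0,0.1],[0,0,0.25],[0,0,0.25],[0,0,0.25],[0,0,0.25]]' --turn '[[0,0,-0.05],[0,0,-0.1],[0,0,-0.15],[0,0,-0.2],[0,0,-0.248]]'

```text
t: 20.58
eef_pos: [437.7, -41.5, 132.5]
orientation: [-0.34, 0.924, 0.061, 0.162]
contact_force: [-0.1, -0.1, -1.0]
gripper_width: 15.7
finger_force: 78.6
```

>>> step_arm --fingers '[10,10,10,10,10]' --translation '[[0,0,0],[0,0,0],[0,0,0],[0,0,0],[0,0,0]]' --turn '[[0,0,-0.05],[0,0,-0.1],[0,0,-0.15],[0,0,-0.2],[0,0,-0.245]]'

```text
t: 21.2
eef_pos: [437.5, -41.4, 132.4]
orientation: [0.032, 0.984, -0.005, 0.173]
contact_force: [0.7, -0.8, -1.0]
gripper_width: 15.3
finger_force: 78.6
```

```bash
python3 - <<'E'
from h import *
s=observe();R=Rn.from_quat(s['orientation']).as_matrix();T=np.array(s['eef_pos']);print(s['t'],T,s['contact_force'],s['gripper_width'],np.round(s['qpos'],2),R.round(3))
cs={n:snap(n,n[0]+'9') for n in ('scene','top','wrist')}
d=np.array([np.cos(np.radians(-3.2)),np.sin(np.radians(-3.2)),0])
# expected shoulder = T+42*d + ~3mm up
for n,c in cs.items():
    h=cv2.cvtColor(c['img'],cv2.COLOR_BGR2HSV);M=cv2.inRange(h,(0,150,50),(8,255,255))|cv2.inRange(h,(172,150,50),(180,255,255))
    e=proj(c,T+d*20);Y,X=np.nonzero(M);k=np.hypot(X-e[0],Y-e[1])<(120 if n=='wrist' else 30)
    print(n,'exp tip',proj(c,T+d*87+[0,0,3]).round(1),'shoulder',proj(c,T+d*42+[0,0,3]).round(1),'red n',k.sum(), cv2.minAreaRect(np.c_[X[k],Y[k]].astype(np.float32)) if k.sum()>5 else '')
w=cs['wrist']; g=cv2.cvtColor(w['img'],cv2.COLOR_BGR2GRAY)
# hole on -x face predicted
M0=np.array([579.1,-70.7,108.5]);a=np.array([-.028,-.499,.866]);xs=np.array([.998,-.056,0])
H=M0-40.5*a-16.2*xs
for n in('scene','wrist'): print(n,'hole pred',proj(cs[n],H).round(1))
E
```

```text
21.2 [437.46903148 -41.38560136 132.39013434] [ 0.66279962 -0.84967685 -1.04308673] 15.31758372104854 [-0.11 -0.08 -0.71  0.59  0.02 -0.04] [[-0.938  0.064  0.34 ]
 [ 0.061  0.998 -0.02 ]
 [-0.34   0.002 -0.94 ]]
scene exp tip [372.6 193.8] shoulder [386.6 204.7] red n 156 ((396.4999694824219, 213.5), (28.567060470581055, 11.926054000854492), 33.690067291259766)
top exp tip [425.7 214.6] shoulder [425.2 241.8] red n 297 ((424.8263854980469, 258.5075378417969), (31.405113220214844, 11.597739219665527), 87.51044464111328)
wrist exp tip [316.6 400.3] shoulder [316.3 357.7] red n 3255 ((316.0, 311.5), (105.0, 40.0), 90.0)
scene hole pred [359.8 207.9]
wrist hole pred [315.2 352.3]
```

```bash
python3 - <<'E'
from h import *
T=np.array([437.3,-41.5,131.5])
d=np.array([np.cos(np.radians(-3.2)),np.sin(np.radians(-3.2)),0])
for n,rad in (('s9',22),('t9',22),('w9',70)):
    c=load(n);h=cv2.cvtColor(c['img'],cv2.COLOR_BGR2HSV);S=(h[...,1]<70).astype(np.uint8)
    m=proj(c,T+d*65+[0,0,3]).round().astype(int)
    Z=np.zeros_like(S);cv2.circle(Z,tuple(int(q) for q in m),rad,1,-1);S&=Z
    k,L,st,ce=cv2.connectedComponentsWithStats(S)
    print(n,'mid pred',m,'tip',proj(c,T+d*87+[0,0,3]).round(1),'sh',proj(c,T+d*42+[0,0,3]).round(1))
    for i in range(1,k):
        if st[i,4]>12:
            Y,X=np.nonzero(L==i); print('  ',st[i],ce[i].round(1),[(round(a,1),b) for a,b in [(0,cv2.minAreaRect(np.c_[X,Y].astype(np.float32)))]])
    if n!='w9':
        x,y=m; print(h[y-14:y+15:2,x-14:x+15:2,1]); 
E
```

```text
s9 mid pred [379 199] tip [372.7 194.1] sh [386.7 205.1]
   [357 184  45  38 722] [375.8 201.4] [(0, ((378.2161865234375, 203.70269775390625), (43.401329040527344, 33.86619186401367), 9.462322235107422))]
[[134 142 129 133  78  51 114 137 108 138 137 137 135 137 132]
 [ 28 120 138 105  69  35  93 134 138 137 137 135 135 136 136]
 [ 21  21  38  88 105 104 125 125 140 135 134 134 135 138 137]
 [ 19  19  22  20  25  57  80 139 138 137 135 133 131 134 134]
 [ 20  17  21  17  22  22  63 133 135 136 134 106  29 122  83]
 [ 20  18  18  18  19  16  27 128 135 135 131   0  10  20  22]
 [ 20  20  18  29  43  20  17  52 129 136 138   8  14  23  21]
 [ 21  20  18  23 131  71  21  17  40 113 136  99  12  20  22]
 [ 18  23  20   5 135 134 107  25  18  16  89  77   7  10   0]
 [ 20  20  17   0 135 134 136 121  33  20  25 102 143  12   0]
 [ 20  20  11  12 134 136 135 135 131  44 176 226 219  70  27]
 [ 20  21   0  18 135 137 137 137 135  57 195 227 223 214   0]
 [ 21   6   7  40 135 139 137 137 137  57 198 225 227 222 206]
 [ 15  15   7  43 136 135 136 137 138 127 179 224 224 215 227]
 [  6  15  13
[... 793 characters left out ...]
04 112 112 112 113 112]
 [110 107 111 112 112 103  25   0  28 105 113 113 113 112 113]
 [109 107 112 113 112 102  22   0  27 103 113 112 113 113 112]
 [110 106 112 114 113 100  20   1  29 103 113 111 113 112 112]
 [107 106 112 112 106  63  17   1  31  82 103 111 113 112 113]
 [106 107 112 111  77  13   7   7   8  10  53 109 113 113 112]
 [106 106 113 113 110 123 123 112  93  82  92 112 113 113 111]]
w9 mid pred [316 379] tip [316.4 398.8] sh [316.1 356.1]
   [  246   314   141   136 10942] [308.1 392.5] [(0, ((308.90863037109375, 390.694580078125), (139.94131469726562, 112.5879898071289), 31.231910705566406))]
   [342 315  12  16  93] [346.  321.6] [(0, ((347.5, 322.5), (15.0, 11.0), 90.0))]
```

>>> step_arm --fingers '[10,10,10,10,10]' --translation '[[0.1,-0.01,-0.3],[0.255,-0.027,-0.612],[0.255,-0.027,-0.612],[0.255,-0.027,-0.612],[0.255,-0.027,-0.612]]' --turn '[[0,0,0],[0,0,0],[0,0,0],[0,0,0],[0,0,0]]'

```text
t: 21.98
eef_pos: [464.2, -44.4, 72.8]
orientation: [0.029, 0.984, -0.004, 0.174]
contact_force: [0.5, 0.1, 0.2]
gripper_width: 15.4
finger_force: 78.6
```

```bash
python3 - <<'E'
from h import *
s=observe();R=Rn.from_quat(s['orientation']).as_matrix();T=np.array(s['eef_pos']);print(s['t'],T.round(1),np.round(s['moment'],2),R[:,2].round(3))
cs={n:snap(n,n[0]+'10') for n in ('scene','top','wrist')}
d=np.array([.998,-.056,0])
c=cs['scene'];g=cv2.cvtColor(c['img'],cv2.COLOR_BGR2GRAY);h=cv2.cvtColor(c['img'],cv2.COLOR_BGR2HSV)
H=np.array([580.2,-50.5,73.4])-16.2*d
print('scene tip',proj(c,T+89*d+[0,0,2]).round(1),'sh',proj(c,T+44*d+[0,0,2]).round(1),'hole',proj(c,H).round(1))
x,y=proj(c,T+80*d).round().astype(int); np.set_printoptions(linewidth=220)
print(x-20,y-20);print(g[y-20:y+20,x-20:x+24])
c=cs['top']; print('top tip',proj(c,T+89*d+[0,0,2]).round(1),'sh',proj(c,T+44*d+[0,0,2]).round(1),'hole',proj(c,H).round(1))
E
```

```text
21.975 [464.2 -44.4  72.8] [-0.02  0.44  0.  ] [ 0.342 -0.019 -0.94 ]
scene tip [363.1 209.9] sh [376.3 220.8] hole [359.8 207.9]
346 193
[[156 176 196 ... 163 163 163]
 [186 198 206 ... 161 163 162]
 [195 182 164 ... 160 161 163]
 ...
 [118 107 107 ...  18  20  18]
 [110 106 106 ...  19  19  23]
 [107 105 106 ...  17  19  34]]
top tip [420.1 202.5] sh [419.5 227.6] hole [419.9 196.5]
```

```bash
python3 - <<'E'
from h import *
np.set_printoptions(linewidth=260,threshold=100000)
c=load('s10');print('now, x354-387, y202-226');print(cv2.cvtColor(c['img'],cv2.COLOR_BGR2GRAY)[202:226,354:388])
c=load('s7');print('before');print(cv2.cvtColor(c['img'],cv2.COLOR_BGR2GRAY)[200:222,352:376])
c=load('t10');print('top x408-432 y192-230');print(cv2.cvtColor(c['img'],cv2.COLOR_BGR2HSV)[192:231:2,408:434,1])
E
```

```text
now, x354-387, y202-226
[[179 179 178 176 175 149 113 107 106 104 104 106 105 103 105  94  61  44  60 130 155 159 160 161 162 163 161 157 155 155 156 157 159 159]
 [179 179 177 176 168 126 109 108 104 104 106 105 104 105 104  78  50  42  63 142 155 156 160 162 163 163 160 158 156 154 155 153 154 155]
 [179 179 177 174 149 114 108 105 103 104 106 104 105 105  93  61  45  42  63 140 153 157 159 161 163 162 160 158 156 155 154 152 151 149]
 [179 178 176 168 127 109 106 105 103 101 104 103 105 103  77  49  43  42  69 142 154 156 158 160 159 160 158 158 158 158 156 156 154 137]
 [178 176 174 149 114 107 107 108 108  99 103 105 106  94  58  44  41  43  77 145 155 156 156 156 156 157 156 158 159 160 159 159 156 110]
 [177 176 167 127 109 108 108 111 111 104 104 105 102  75  47  42  42  44  76 145 154 154 154 154 154 153 155 157 157 159 159 159 153  90]
 [176 174 148 118 108 105 106 112 110 107 105 105  94  52  41  41  42  44  76 144 153 154 153 154 154 153 154 153 154 155 155 156 150 105]
 [175 167 128 115 108 102 102 111 108 111 115 113  82  47  42  42  42  46  83 144 154 153 155 154 153 1
[... 5909 characters left out ...]
   2  11  18  20  19  20  18  20  20  20  20  20  20  20]
 [111 110 107 102 102 103 104 101  70  27   6   0   2  21  58  95 106 108 109 108 108 108 108 107 107 107]
 [112 111 110 109 105 106 110 103  75  29   6   0   3  24  66 103 112 113 112 113 113 113 112 114 114 114]
 [111 111 111 108 107 106 103  96  68  29   6   0   5  33  75 103 109 113 113 112 112 113 112 113 112 112]
 [112 112 108 106 103  80  48  34  23  11   5   2   6  17  34  43  54  80 106 112 113 111 113 113 113 113]
 [112 111 112 105  98  77  49  45  54  59  61  60  58  58  55  45  43  71 102 113 112 112 112 112 112 112]
 [113 112 111 108 110 125 166 183 179 173 171 174 176 179 178 173 154 127 116 114 112 114 114 113 112 113]]
```

Numbers agree across the views: the pin needs about -1.2 mm in y and -0.6 mm in z. I'll start the insertion.

>>> step_arm --fingers '[10,10,10,10,10]' --translation '[[0,-0.012,-0.006],[0.08,-0.016,-0.006],[0.14,-0.02,-0.006],[0.19,-0.023,-0.006],[0.19,-0.023,-0.006]]' --turn '[[0,0,0],[0,0,0],[0,0,0],[0,0,0],[0,0,0]]'

```text
t: 22.75
eef_pos: [483.9, -46.8, 71.3]
orientation: [0.029, 0.984, -0.005, 0.174]
contact_force: [1.8, -2.9, 0.4]
gripper_width: 15.6
finger_force: 78.6
```

```bash
cat > op.py <<'E'
from h import *
for i in range(2): eyes.camera('top'); s=observe()
print(s['t'],np.round(s['eef_pos'],1),'F',np.round(s['contact_force'],1),'M',np.round(s['moment'],2),s['gripper_width'],'z',Rn.from_quat(s['orientation']).as_matrix()[:,2].round(3))
E
python3 op.py
```

```text
22.85 [483.6 -46.7  71.4] F [ 2.2 -1.7 -0.7] M [-0.35 -0.   -0.27] 15.438640120840024 z [ 0.342 -0.019 -0.94 ]
```

>>> step_arm --fingers '[10,10,10,10,10]' --translation '[[0,-0.007,0],[0.05,-0.01,0],[0.1,-0.013,0],[0.14,-0.015,0],[0.14,-0.015,0]]' --turn '[[0,0,0],[0,0,0],[0,0,0],[0,0,0],[0,0,0]]'

```text
t: 23.48
eef_pos: [497.7, -48.0, 71.2]
orientation: [0.029, 0.984, -0.004, 0.173]
contact_force: [0.1, -0.9, -0.3]
gripper_width: 15.6
finger_force: 78.7
```

```bash
python3 op.py
```

```text
23.575 [497.3 -48.   71.2] F [ 0.4 -1.2 -0.8] M [-0.11  0.05 -0.09] 15.297367989976381 z [ 0.341 -0.019 -0.94 ]
```

>>> step_arm --fingers '[10,10,10,10,10]' --translation '[[0.04,-0.007,0],[0.08,-0.009,0],[0.12,-0.012,0],[0.15,-0.013,0],[0.15,-0.013,0]]' --turn '[[0,0,0],[0,0,0],[0,0,0],[0,0,0],[0,0,0]]'

```text
t: 24.2
eef_pos: [512.4, -49.3, 71.2]
orientation: [0.029, 0.984, -0.004, 0.173]
contact_force: [0.5, -0.0, -0.7]
gripper_width: 15.4
finger_force: 78.7
```

```bash
python3 op.py
```

```text
24.3 [512.1 -49.3  71.2] F [-0.2 -0.  -0.1] M [-0.02  0.21 -0.08] 15.407165011253381 z [ 0.341 -0.019 -0.94 ]
```

Free sliding. I'll go on to the shoulder contact.

>>> step_arm --fingers '[10,10,10,10,10]' --translation '[[0.03,-0.002,0],[0.05,-0.003,0],[0.07,-0.004,0],[0.09,-0.005,0],[0.1,-0.006,0]]' --turn '[[0,0,0],[0,0,0],[0,0,0],[0,0,0],[0,0,0]]'

```text
t: 24.92
eef_pos: [516.8, -49.6, 69.1]
orientation: [0.029, 0.985, -0.004, 0.169]
contact_force: [-28.2, 1.4, 20.1]
gripper_width: 15.3
finger_force: 81.7
```

```bash
python3 op.py
```

```text
25.025 [516.8 -49.6  69.1] F [-26.    0.9  19.4] M [ 0.12  3.31 -0.08] 15.523775833237893 z [ 0.332 -0.018 -0.943]
```

```bash
python3 - <<'E'
from h import *
np.set_printoptions(linewidth=260,threshold=100000)
c=snap('scene','s11'); d=np.array([.998,-.056,0]); H=np.array([580.2,-50.5,73.4])
print('face',proj(c,H-16.2*d).round(1),'shoulder if 4mm',proj(c,H-20.2*d).round(1),'h end',proj(c,H-82*d).round(1))
g=cv2.cvtColor(c['img'],cv2.COLOR_BGR2GRAY)[198:222,350:382];print(g)
h=cv2.cvtColor(c['img'],cv2.COLOR_BGR2HSV);print((cv2.inRange(h,(0,150,50),(8,255,255))|cv2.inRange(h,(172,150,50),(180,255,255)))[198:222,350:382]//255)
E
```

```text
face [359.8 207.9] shoulder if 4mm [360.9 208.9] h end [379.  223.8]
[[184 186 183 183 182 183 184 184 181 164 111  89  68  75 104 148 123 127 134 135 137 137 135 116  62  31  26  26  22  19  18  19]
 [186 184 182 182 182 184 185 182 164 122  78  78  61  57  95 158 136 135 136 137 137 133 117  78  35  22  22  22  19  18  19  20]
 [186 183 183 182 183 184 184 179 128  65  48  61  68  91 130 133 135 137 136 136 132 112  80  48  27  19  19  19  20  20  19  18]
 [185 183 183 182 184 184 184 176 106  46  38  53  92 156 169 163 143 137 133 119 105  70  47  36  29  20  17  17  19  19  19  18]
 [183 182 183 183 185 184 183 178 141  60  39  64 111 176 177 172 152 135 117  82  55  43  35  27  26  22  18  16  18  18  17  19]
 [183 183 183 184 185 184 183 181 166  78  43  70  96 137 187 162 141 110  79  51  42  39  27  22  21  20  21  18  17  17  19  18]
 [182 182 183 185 185 184 182 179 151  95  57  59  79 105 154 161 106  61  45  45  44  37  26  21  20  19  21  20  17  17  18  20]
 [183 182 184 185 184 183 182 172 131 111  91  58  63  82  98 119  87  57  43  46  52  38  25  19  21  20  20  23 
[... 3022 characters left out ...]
 0 0 0 0 0 0 0 0 0 0 0 0 0 0]
 [0 0 0 0 0 0 0 0 0 0 0 1 1 1 1 1 0 0 0 0 0 0 0 0 0 0 0 0 0 0 0 0]
 [0 0 0 0 0 0 0 0 0 0 0 1 1 1 1 1 1 0 0 0 0 0 0 0 0 0 0 0 0 0 0 0]
 [0 0 0 0 0 0 0 0 0 0 0 1 1 1 1 1 1 1 0 0 0 0 0 0 0 0 0 0 0 0 0 0]
 [0 0 0 0 0 0 0 0 0 0 0 0 1 1 1 1 1 1 0 0 0 0 0 0 0 0 0 0 0 0 0 0]
 [0 0 0 0 0 0 0 0 0 0 0 0 0 1 1 1 1 1 0 0 0 0 0 0 0 0 0 0 0 0 0 0]
 [0 0 0 0 0 0 0 0 0 0 0 0 0 0 1 1 1 1 0 0 0 0 0 0 0 0 0 0 0 1 1 0]
 [0 0 0 0 0 0 0 0 0 0 0 0 0 0 0 1 1 0 0 0 0 0 0 0 0 0 0 0 1 1 1 1]
 [0 0 0 0 0 0 0 0 0 0 0 0 0 0 0 0 1 0 0 0 0 0 0 0 0 0 0 0 1 1 1 1]
 [0 0 0 0 0 0 0 0 0 0 0 0 0 0 0 0 0 0 0 0 0 0 0 0 0 0 0 1 1 1 1 1]
 [0 0 0 0 0 0 0 0 0 0 0 0 0 0 0 0 0 0 0 0 0 0 0 0 0 0 0 1 1 1 1 1]]
```

The shoulder rim (column 359–360) meets the tube face with no pin visible between them, so the pin is home. I'll unload, open and back away.

>>> step_arm --fingers '[10,50,50,50,50]' --translation '[[-0.04,0.002,0],[-0.04,0.002,0],[-0.04,0.002,0],[-0.04,0.002,0],[-0.04,0.002,0]]' --turn '[[0,0,0],[0,0,0],[0,0,0],[0,0,0],[0,0,0]]'

```text
t: 25.7
eef_pos: [518.0, -49.7, 71.0]
orientation: [0.029, 0.984, -0.004, 0.173]
contact_force: [0.0, 0.9, 0.2]
gripper_width: 49.8
finger_force: 0.0
```

>>> step_arm --fingers '[50,50,50,50]' --translation '[[-0.1,0,0.27],[-0.3,0.01,0.8],[-0.34,0.02,0.94],[-0.34,0.02,0.94]]' --turn '[[0,0,0],[0,0,0],[0,0,0],[0,0,0]]'

```text
t: 26.2
eef_pos: [484.6, -47.8, 166.5]
orientation: [0.029, 0.984, -0.004, 0.175]
contact_force: [0.7, -0.2, -1.0]
gripper_width: 50.0
finger_force: 0.0
```

>>> step_arm --fingers '[50,50,50,50]' --translation '[[-0.3,0,0.3],[-0.8,0,0.6],[-0.8,0,0.6],[-0.8,0,0.6]]' --turn '[[0,0,0],[0,0,0],[0,0,0],[0,0,0]]'

```text
t: 26.7
eef_pos: [404.3, -47.8, 224.4]
orientation: [0.029, 0.984, -0.004, 0.173]
contact_force: [0.2, -0.4, 0.1]
gripper_width: 49.6
finger_force: 0.0
```

```bash
python3 op.py; python3 - <<'E'
from h import *
s,t,w=snap('scene','s12'),snap('top','t12'),snap('wrist','w12'); d=np.array([.998,-.056,0]); H=np.array([580.2,-50.5,73.4])
P=H-(16.2+35)*d
for n,c,r in (('s',s,40),('t',t,40),('w',w,110)):
    h=cv2.cvtColor(c['img'],cv2.COLOR_BGR2HSV);M=cv2.inRange(h,(0,150,50),(8,255,255))|cv2.inRange(h,(172,150,50),(180,255,255))
    e=proj(c,P);Y,X=np.nonzero(M);k=np.hypot(X-e[0],Y-e[1])<r;print(n,'pred',e.round(1),'shoulder',proj(c,H-16.2*d).round(1),'end',proj(c,H-82.2*d).round(1),'obs',cv2.minAreaRect(np.c_[X[k],Y[k]].astype(np.float32)) if k.sum()>9 else k.sum())
np.set_printoptions(linewidth=260,threshold=100000)
print(cv2.cvtColor(s['img'],cv2.COLOR_BGR2GRAY)[198:226,350:384])
E
```

```text
26.8 [404.3 -47.7 223.8] F [ 0.3 -0.2  0.2] M [0.02 0.3  0.05] 50.18995271297818 z [ 0.339 -0.018 -0.941]
s pred [369.9 216.2] shoulder [359.8 207.9] end [379.1 223.8] obs ((371.66064453125, 217.873291015625), (26.368770599365234, 11.166366577148438), 42.273685455322266)
t pred [419.4 216. ] shoulder [419.9 196.5] end [419.  233.3] obs ((420.3099670410156, 217.01068115234375), (10.476531982421875, 32.325618743896484), 1.9749339818954468)
w pred [323.4 276.7] shoulder [323.1 299.5] end [323.7 254. ] obs ((320.0, 271.0), (52.0, 16.0), 90.0)
[[162 163 160 159 159 160 162 162 161 154 112 103  96  95  93  92  92  94  92  93  94  90 103 135 141 141 136 139 141 141 142 143 143 143]
 [163 163 160 160 159 161 161 161 159 156 123 102  96  95  93  91  94  94  93  93  93  72  65 121 141 144 143 143 142 141 142 141 143 144]
 [164 160 160 159 162 162 161 161 160 156 130 101  95  94  93  93  94  93  92  94  84  55  51 106 140 145 144 144 143 141 140 142 142 143]
 [162 160 160 160 161 162 161 160 158 151 114  98  96  93  91  93  93  92  93  92  70  44  50 106 141 145 144 144 146 144 143 142 141 142]
[... 2637 characters left out ...]
 60]
 [116  97  94  93  92  93  93  92  92  93  74  55  42  34  31  29  28  33  30  36  34  35  51  63  59  75  89  91  91  90  91  86  79  64]
 [104  95  93  92  92  93  92  93  93  86  65  65  55  42  34  32  31  33  29  34  29  32  38  39  50  78  88  92  93  91  90  90  87  74]
 [ 97  95  92  91  93  93  92  93  92  75  67  67  65  57  42  32  33  34  31  35  28  34  37  31  47  69  82  89  92  92  90  86  82  77]
 [ 95  93  92  92  93  93  93  94  86  67  67  68  68  67  56  46  38  36  36  35  31  35  35  30  41  51  66  82  89  88  85  82  78  68]
 [ 94  93  93  93  93  93  97  92  75  69  68  69  67  68  66  61  52  44  44  49  49  46  37  30  37  41  46  64  77  76  77 102 105  70]]
```

The pin stayed home with its shoulder on the tube face, the handle is where predicted in all three views, and the robot is clear.

```bash
python3 -c "
from cell import job
print(job.hand_in())"
```

```text
the job is handed in; nothing more can be done
None
```

The mandrel is in the leaning socket with its flange on the mouth, the lock pin is through the cross holes up to its shoulder, and the job was handed in at about 27 s; the hand-in call returned no verdict, so I can't confirm how it was judged.

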